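# Fold up a cake carton round a chocolate loaf on the pastry counter

### The arm

A 7-joint arm with a two-finger parallel gripper is mounted at the origin on the work surface. World frame = base frame: x ahead of the robot, y to its left, z up, the work surface at z = 0. Lengths are in m, angles in rad, forces in N, time in s.
With the tool pointing down it reaches from about 0.425 to 0.925 m from the base axis. Payload 6.8 kg.
Tool frame: the origin (TCP) lies between the finger pads; the fingertips stand r.tcp_to_tips ahead of it and the grasp point (between the pads) lies 3 mm ahead of it (r.tcp_to_tips is the distance from the TCP to the fingertips, in m); z points along the fingers, y is the line along which they close (so a half turn about z gives the same grasp; the last joint's range is limited). The gripper opens to 85 mm and grips with 20 to 120 N. Pads are 22 mm wide; open, the fingers measure 114 mm over their backs; the gripper's body (76 mm by 85 mm) begins 54 mm behind the grasp point. The pads swing forward as they close: fully open they stand 13 mm farther back than shut.
Start: joints at [-1.227, 0.477, 0.022, 1.555, -0.011, 1.109, -0.083], TCP at [0.295, 0.607, 0.217] pointing down, gripper open.
Joint ranges: [-2.96, 2.96], [-0.34, 2.1], [-1.41, 1.46], [0.24, 2.44], [-1.37, 4.51], [0.17, 1.92], [-2.96, 2.96]. Speed limits (rad/s): [2.39, 2.39, 3.14, 3.14, 3.14, 3.14, 3.14].

### API

Orientations are given as a rotation vector (axis times angle).
In Python, from bench import r gives the robot as it stands. The module is installed in compiled form; this text tells all that it offers.
- The arm moves only by the tool step_arm, never from a script. Its argument "moves" is a list of rows, each an object of numbers: "rx", "ry", "rz": the turn, a rotation vector about the tool's x, y, z in degrees; "dx", "dy", "dz": the shift along the tool's x, y, z in mm; "gripper": the opening, from -1 (shut) to 1 (fully open). In form: [{"rx": .., "ry": .., "rz": .., "dx": .., "dy": .., "dz": .., "gripper": ..}, ...]. A call has 1 to 20 rows; each row shifts and turns the commanded pose from where the row before left it, along the tool's axes as they then stand; what a row does not reach is not made up. A row lasts 1/8 s, in which the tool goes at most 62.5 mm and 10.7 degrees, less where a joint would pass 70% of its speed; a pose out of reach is approached as far as the arm can. A call is refused whole if a number of a shift passes 62.5 or a number of a turn 10.7, either way. A call with a gripper value outside its range is refused whole. The fingers move at their own pace and stop on an object; "grip_force" is the grip in N (left out, the last holds). Time passes only in rows, so rows that do not move let the fingers close. It gives the time, the measured TCP pose, the force, the opening and the grip force at its end, in the units of the state.
- r.get_obs(): the state, without advancing time (a new reading comes with each control period).
- r.grab_frame(name): name is "scene" or "top"; returns the picture (384x512x3 uint8, blue, green, red); there is no depth.
- r.camera_info(name): a dict with "mtx" (3x3 intrinsics, pixels), "rvec" (rotation vector, rad) and "tvec" (3), from world to camera coordinates, as OpenCV has them. Camera axes: x right, y down, z forward; pixel columns grow to the right and rows downward; lengths in m; the calibration is good to about 2 mm. A picture is of the moment at which its call begins. camera_info takes no time and is no camera call.
- r.hand_in(): hands the job in; it is judged then, once.
The state is a dict: "clock": time; "joints": joint angles; "qvel": joint speeds; "tau": joint torques, N m; "tcp_pos": TCP position; "orientation": TCP orientation; "contact_force": force on the tool from outside, world axes, zero at the start; "moment": the same for the moment, N m; "grip_width": finger opening in m; "gripper_force": force on a finger pad.
Only numpy, scipy, OpenCV 4.12 (cv2) and the standard library are available. Lean on these libraries where they do the work, as an engineer would, in place of code of your own. Each camera call takes 0.05 s, during which the arm holds its last target. There are 200 camera calls.

### The job

The near wall of the cake carton already stands; finish erecting the open carton round the chocolate loaf. Fold the far wall up first and leave it standing square; then fold up the left end and press it firmly home against its corner tabs, at about 10 newtons, for a second so that the adhesive takes, and last fold up and press the right end in the same way. Do not crush the board, do not shift the cake, and leave the other things on the counter where they are.

Things in the scene. Friction and masses are not known exactly. Their poses are not given: they have to be found in the camera images.
- carton: White cake carton fixed on a white block (90 x 140 x 46 mm high). Origin: centre of the block's underside, on the counter. x: from the standing, fixed near wall (75 mm high) to the far wall; y: to the left end (robot's left). Floor 120 (x) x 170 mm (y), top 50 mm up. Three hinged 4 mm walls slope out into free air, room under them. Corner tabs 20 mm wide on near and far walls.
- far_wall: Far long wall of 4 mm board, 170 mm along its crease, 60 mm (+x) from the carton centre. Origin: mid-crease, outer face, 46 mm above the counter. x: crease to free edge, 75 mm; y: along the crease; z: square to the board, up when flat, level and inward when upright. Stiff crease: folds at about 2 N at the free edge, stays where left. Starts 0.08-0.3 rad above flat. No stop until 110 degrees.
- left_end: Left end wall, 4 mm board, 116 mm along its crease, 85 mm (+y) from the carton centre. Origin: mid-crease, outer face, 46 mm above the counter. x: crease to free edge, 75 mm; y: along the crease; z: square to the board, up when flat, level and inward when upright. Stiff crease: folds at about 2 N at the free edge, stays where left. Starts 0.08-0.3 rad above flat. Firm stop at 90 degrees (tabs).
- right_end: Right end wall, 4 mm board, 116 mm along its crease, 85 mm (-y) from the carton centre. Origin: mid-crease, outer face, 46 mm above the counter. x: crease to free edge, 75 mm; y: along the crease; z: square to the board, up when flat, level and inward when upright. Stiff crease: folds at about 2 N at the free edge, stays where left. Starts 0.08-0.3 rad above flat. Firm stop at 90 degrees (tabs).
- far_wall_edge (a point): Middle of the far wall's free edge, on its outer face.
- left_end_edge (a point): Middle of the left end's free edge, on its outer face.
- right_end_edge (a point): Middle of the right end's free edge, on its outer face.
- cake: Dark chocolate loaf 56 x 112 x 58 mm on a gold card 70 x 128 x 3 mm, 0.4 kg, loose on the carton floor, long side along the carton's y, within 4 mm of its centre. Origin: centre of the card's underside. Leave it there.
- tart_a: Red berry tart, 72 mm across, 40 mm high, bystander beyond the carton's far left corner. Origin: centre of underside.
- tart_b: Yellow fruit tart, 72 mm across, 45 mm high, bystander beyond the carton's far right corner. Origin: centre of underside.
- loaf_b: Second chocolate loaf on a gold card (128 mm long, 61 mm high), bystander on the counter, far left.
- spatula: Spatula lying on the counter, near right, bystander.
- ribbon: Grey ribbon reel, 80 mm across, 30 mm high, bystander, far right.
- jar: Closed jar, 64 mm across, 90 mm high, bystander, right.

How it is judged:
By the outcome, as a careful person would: the job done as asked, in the order asked, and still so for the second after the job is handed in, with the robot touching nothing.
It also fails if it takes over 72 s, if anything falls off the work surface, if the arm or the gripper's body presses on something with over 40 N, if the wrist force passes 120 N, or if a joint passes its speed limit or range.

## Working session

There is one attempt and no reset: what is moved stays moved. The work goes in short steps, Python scripts to look and compute and a tool call to move; the robot and the scene stay as the last step left them, time stands still between calls to the robot, and variables do not carry over. Pictures are saved under pics/ and viewed, at most 10 in all, crops included, and the job is handed in when it is done.

Besides the shell and the picture viewer there is one more tool, called after "Call:" as name(argument=value, ...), one argument or row to a line, values as JSON. step_arm: Moves the arm, as the interface text tells. Its arguments: {"type":"object","properties":{"moves":{"type":"array","items":{"type":"object","properties":{"rx":{"type":"number"},"ry":{"type":"number"},"rz":{"type":"number"},"dx":{"type":"number"},"dy":{"type":"number"},"dz":{"type":"number"},"gripper":{"type":"number"}}}},"grip_force":{"type":"number"}},"required":["moves"]}

```bash
mkdir -p pics
python3 - <<'E'
from bench import r
import cv2
for n in("scene","top"):
    cv2.imwrite(f"pics/{n}0.png",r.grab_frame(n)); c=r.camera_info(n); print(n,c)
o=r.get_obs(); print(o, r.tcp_to_tips)
E
```

```text
scene {'mtx': array([[415.51350829,   0.        , 260.41454262],
       [  0.        , 415.51350829, 193.17486275],
       [  0.        ,   0.        ,   1.        ]]), 'rvec': array([ 1.56690268,  2.12471913, -0.77092219]), 'tvec': array([ 0.16943597, -0.36068934,  1.66423007])}
top {'mtx': array([[349.95710565,   0.        , 253.78580375],
       [  0.        , 349.95710565, 195.99828496],
       [  0.        ,   0.        ,   1.        ]]), 'rvec': array([ 2.13772204, -2.14417907,  0.18835762]), 'tvec': array([0.00600147, 0.55100692, 1.1613165 ])}
{'clock': 0.1, 'joints': array([-1.22711704,  0.47772352,  0.02236181,  1.55634596, -0.01151676,
        1.10929617, -0.08307841]), 'qvel': array([ 5.21443447e-04, -7.13092901e-05, -4.04812443e-04, -2.60330563e-03,
       -4.46037752e-04, -2.13553528e-03,  4.43482210e-05]), 'tau': array([ 4.61857664e-03, -5.97757423e+01,  1.61384247e+00, -2.81951559e+01,
        1.28715090e-02,  4.99189046e-03, -2.71537331e-06]), 'tcp_pos': array([0.29445808, 0.60677083, 0.21572204]), 'orientation': array([-7.03549409e-01, -3.06153590e+00,  2.55154493e-03]), 'contact_force': array([-0.1909664 , -0.58031309,  0.16330368]), 'moment': array([-0.01226753,  0.02069878, -0.01980465]), 'gripper_force': 0.0, 'grip_width': 0.0854760238264951} 0.022
```

View pics/scene0.png

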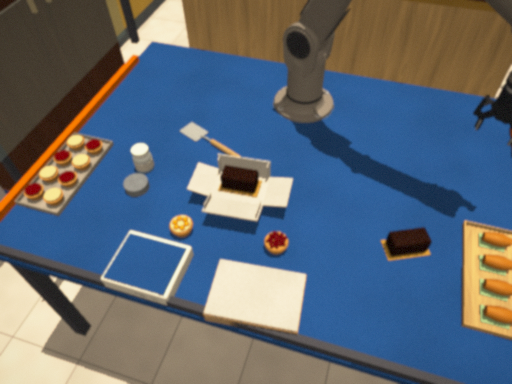

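View pics/top0.png

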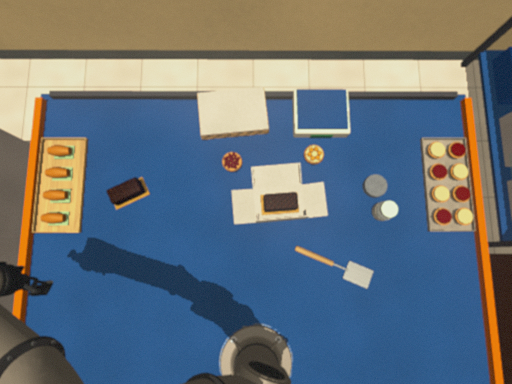

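The scene view shows the carton at about (240,185) with the near wall standing. In the top view it is at about (280,203), turned slightly, with the tarts at (232,161) and (314,154), the jar at (386,210) and the spatula at (335,265). Next I'll look at close crops.

```bash
cat > h.py <<'E'
import cv2,numpy as np
from bench import r
def cam(n):
    c=r.camera_info(n); R=cv2.Rodrigues(c["rvec"])[0]; return c["mtx"],R,c["tvec"]
def ray(n,uv,z):
    K,R,t=cam(n); o=-R.T@t; d=R.T@np.linalg.inv(K)@np.array([uv[0],uv[1],1.])
    return o+d*(z-o[2])/d[2]
def proj(n,p):
    K,R,t=cam(n); q=K@(R@np.array(p)+t); return q[:2]/q[2]
E
python3 - <<'E'
from h import *
a=cv2.imread("pics/top0.png")[130:240,215:345]; b=cv2.imread("pics/scene0.png")[140:235,170:310]
a=cv2.resize(a,None,fx=5,fy=5,interpolation=2)[:,:650]; cv2.imwrite("pics/tc.png",a)
b=cv2.resize(b,None,fx=5,fy=5,interpolation=2); cv2.imwrite("pics/sc.png",b)
im=cv2.imread("pics/top0.png"); h=cv2.cvtColor(im,cv2.COLOR_BGR2HSV)
# dark cake top
m=((im.max(2)<70)).astype(np.uint8); m[:185]=0;m[225:]=0;m[:,:255]=0;m[:,305:]=0
c=max(cv2.findContours(m,0,1)[0],key=cv2.contourArea); R=cv2.minAreaRect(c);print("cake",R,[ray("top",p,.111).round(4) for p in cv2.boxPoints(R)],ray("top",R[0],.111))
for nm,lo,hi,win,z in(("tartA",0,0,(222,244,150,174),.04),("tartB",0,0,(302,326,143,166),.045),("jar",0,0,(372,400,198,222),.09)):
    x0,x1,y0,y1=win; mm=(h[y0:y1,x0:x1,0]<100)|(h[y0:y1,x0:x1,1]<90); ys,xs=np.nonzero(mm); print(nm,ray("top",(xs.mean()+x0,ys.mean()+y0),z),np.ptp(xs),np.ptp(ys))
w=((h[...,1]<90)&(im.min(2)>90)).astype(np.uint8); w[:160]=0;w[228:]=0;w[:,:228]=0;w[:,332:]=0
c=max(cv2.findContours(w,0,1)[0],key=cv2.contourArea); p=cv2.approxPolyDP(c,3,True)[:,0]; print([(tuple(q),ray("top",q,.05).round(3)) for q in p])
E
```

```text
cake ((280.3393859863281, 208.48963928222656), (31.064449310302734, 4.989626407623291), 3.6913859844207764) [array([ 0.4942, -0.03  ,  0.111 ]), array([ 0.5105, -0.0312,  0.111 ]), array([ 0.5037, -0.1317,  0.111 ]), array([ 0.4874, -0.1303,  0.111 ])] [ 0.4989207  -0.08079934  0.111     ]
tartA [0.67600292 0.0809114  0.04      ] 20 20
tartB [ 0.7008629  -0.20679816  0.045     ] 21 20
jar [ 0.49563169 -0.42917444  0.09      ] 26 20
[((np.int32(324), np.int32(182)), array([ 0.599, -0.239,  0.05 ])), ((np.int32(303), np.int32(183)), array([ 0.595, -0.166,  0.05 ])), ((np.int32(300), np.int32(162)), array([ 0.67 , -0.158,  0.05 ])), ((np.int32(251), np.int32(166)), array([0.656, 0.014, 0.05 ])), ((np.int32(252), np.int32(187)), array([0.582, 0.01 , 0.05 ])), ((np.int32(231), np.int32(190)), array([0.571, 0.083, 0.05 ])), ((np.int32(233), np.int32(223)), array([0.458, 0.075, 0.05 ])), ((np.int32(326), np.int32(216)), array([ 0.481, -0.242,  0.05 ]))]
```

View pics/tc.png

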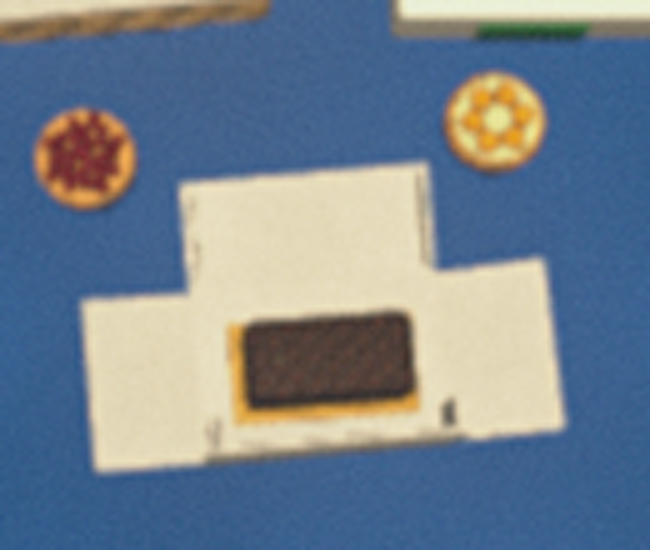

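View pics/sc.png

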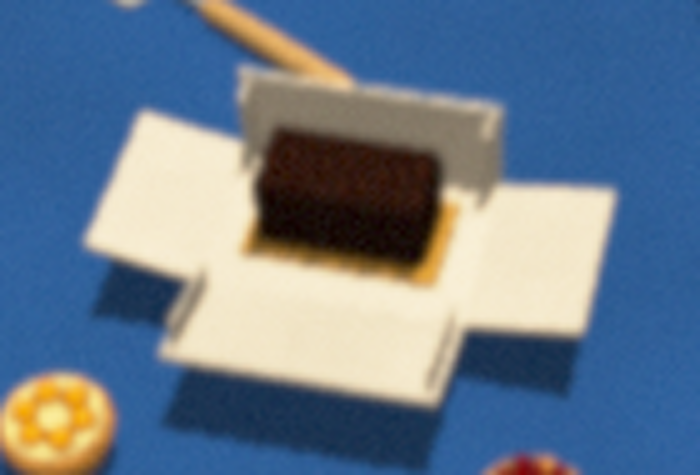

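The crops show the far flap's free corners at top pixels (251,166.6) and (300.6,162.6). The end flap corners are at (231.4,189.6), (234.4,224.2), (324,181.6) and (328,216), and the same corners show in the scene view. I'll fit the pose to these point features in both views.

```bash
cat >> h.py <<'E'
def flap(s,a,u,l,f):  # side, angle, along crease, dist from crease, face(0 outer,.004 inner) -> carton frame
    o=l*np.cos(a)-f*np.sin(a); z=.046+l*np.sin(a)+f*np.cos(a)
    return {'F':np.array([.06+o,u,z]),'L':np.array([u,.085+o,z]),'R':np.array([u,-.085-o,z])}[s]
def W(p,c):
    x,y,t=c; return np.array([x+p[0]*np.cos(t)-p[1]*np.sin(t), y+p[0]*np.sin(t)+p[1]*np.cos(t), p[2]])
E
cat > fit.py <<'E'
from h import *
from scipy.optimize import least_squares
T={('F',.085):(251,166.6),('F',-.085):(300.6,162.6),('L',.058):(231.4,189.6),('L',-.058):(234.4,224.2),('R',.058):(324,181.6),('R',-.058):(328,216)}
S={('F',-.085):(202,211.4),('F',.085):(257.4,221),('R',.058):(187,188.6),('R',-.058):(199.6,162),('L',-.058):(293.4,177.4),('L',.058):(286.6,206.6)}
def res(v):
    A=dict(zip('FLR',v[3:])); e=[]
    for n,D in(("top",T),("scene",S)):
        for (s,u),p in D.items(): e.append(proj(n,W(flap(s,A[s],u,.075,.002),v[:3]))-p)
    e.append(proj("top",W([.06,.085,.05],v[:3]))-(252.6,188)); e.append(proj("top",W([.06,-.085,.05],v[:3]))-(302,183.6))
    return np.ravel(e)
q=least_squares(res,[.53,-.08,.08,.15,.15,.15],loss='soft_l1'); print(q.x.round(4),res(q.x).reshape(-1,2).round(1).tolist())
for s,a in zip('FLR',q.x[3:]): print(s,W(flap(s,a,0,.075,0),q.x[:3]).round(4),'crease',W(flap(s,a,0,0,0),q.x[:3]).round(4))
E
python3 fit.py
```

```text
[ 0.5244 -0.0804  0.0833  0.238   0.1958  0.2669] [[-0.4, 0.2], [-0.9, 0.2], [-0.4, 0.4], [-0.7, -0.3], [-1.0, 0.4], [-0.9, -0.3], [-0.8, -0.1], [-0.9, 0.0], [-0.5, -0.2], [-1.5, 0.0], [-1.2, 0.6], [-1.0, -0.5], [-0.3, 0.3], [-0.7, 0.6]]
F [ 0.6569 -0.0694  0.0637] crease [ 0.5842 -0.0755  0.046 ]
L [0.5113 0.0776 0.0606] crease [0.5174 0.0043 0.046 ]
R [ 0.5375 -0.2372  0.0658] crease [ 0.5315 -0.1652  0.046 ]
```

Call:
step_arm(
  moves=[
    {"gripper": -1, "dz": -40},
    {"gripper": -1, "dz": -40},
  ],
  grip_force=30,
)

```text
invalid input at $.moves[0]: expected keys rx, ry, rz, dx, dy, dz, gripper
```

Call:
step_arm(
  moves=[
    {"rx": 0, "ry": 0, "rz": 0, "dx": -30, "dy": -18, "dz": -5, "gripper": -1},
    {"rx": 0, "ry": 0, "rz": -1.5, "dx": -34, "dy": -21, "dz": -2, "gripper": -1},
    {"rx": 0, "ry": 0, "rz": 0, "dx": -34, "dy": -21, "dz": -2, "gripper": -1},
    {"rx": 0, "ry": 0, "rz": 0, "dx": -34, "dy": -21, "dz": -2, "gripper": -1},
    {"rx": 0, "ry": 0, "rz": 0, "dx": -34, "dy": -21, "dz": -2, "gripper": -1},
    {"rx": 0, "ry": 0, "rz": 0, "dx": -34, "dy": -21, "dz": -2, "gripper": -1},
    {"rx": 0, "ry": 0, "rz": 0, "dx": -34, "dy": -21, "dz": -2, "gripper": -1},
    {"rx": 0, "ry": 0, "rz": 0, "dx": -34, "dy": -21, "dz": -2, "gripper": -1},
    {"rx": 0, "ry": 0, "rz": 0, "dx": -34, "dy": -21, "dz": -2, "gripper": -1},
    {"rx": 0, "ry": 0, "rz": 0, "dx": -34, "dy": -21, "dz": -2, "gripper": -1},
  ],
  grip_force=30,
)

```text
clock: 1.35
tcp_pos: [0.5139, 0.2777, 0.2393]
orientation: [-0.663, -3.07, 0.001]
contact_force: [0.6, 1.1, 0.3]
grip_width: -0.0003
gripper_force: 0.0
```

Call:
step_arm(
  moves=[
    {"rx": 0, "ry": 0, "rz": 0, "dx": -37.5, "dy": -25, "dz": 0, "gripper": -1},
    {"rx": 0, "ry": 0, "rz": 0, "dx": -37.5, "dy": -25, "dz": 0, "gripper": -1},
    {"rx": 0, "ry": 0, "rz": 0, "dx": -37.5, "dy": -25, "dz": 0, "gripper": -1},
    {"rx": 0, "ry": 0, "rz": 0, "dx": -37.5, "dy": -25, "dz": 0, "gripper": -1},
    {"rx": 0, "ry": 0, "rz": 0, "dx": -37.5, "dy": -25, "dz": 0, "gripper": -1},
    {"rx": 0, "ry": 0, "rz": 0, "dx": -37.5, "dy": -25, "dz": 0, "gripper": -1},
    {"rx": 0, "ry": 0, "rz": 0, "dx": -37.5, "dy": -25, "dz": 0, "gripper": -1},
    {"rx": 0, "ry": 0, "rz": 0, "dx": -37.5, "dy": -25, "dz": 0, "gripper": -1},
    {"rx": 0, "ry": 0, "rz": 0, "dx": -37.5, "dy": -25, "dz": 0, "gripper": -1},
    {"rx": 0, "ry": 0, "rz": -10, "dx": 0, "dy": 0, "dz": 0, "gripper": -1},
    {"rx": 0, "ry": 0, "rz": -10, "dx": 0, "dy": 0, "dz": 0, "gripper": -1},
    {"rx": 0, "ry": 0, "rz": -9.2, "dx": 0, "dy": 0, "dz": 0, "gripper": -1},
    {"rx": 0, "ry": 9, "rz": 0, "dx": 0, "dy": 0, "dz": 0, "gripper": -1},
    {"rx": 0, "ry": 9, "rz": 0, "dx": 0, "dy": 0, "dz": 0, "gripper": -1},
    {"rx": 0, "ry": 9, "rz": 0, "dx": 0, "dy": 0, "dz": 0, "gripper": -1},
    {"rx": 0, "ry": 9, "rz": 0, "dx": 0, "dy": 0, "dz": 0, "gripper": -1},
  ],
)

```text
clock: 3.35
tcp_pos: [0.7317, -0.0617, 0.2523]
orientation: [0.098, -2.665, 0.03]
contact_force: [1.1, -1.4, -2.3]
grip_width: -0.0001
gripper_force: 0.0
```

```bash
cat > st.py <<'E'
from h import *
from scipy.spatial.transform import Rotation as Ro
C=(.5244,-.0804,.0833)
def st():
    o=r.get_obs(); R=Ro.from_rotvec(o["orientation"]).as_matrix(); p=np.array(o["tcp_pos"]); tip=p+R[:,2]*r.tcp_to_tips
    c,s=np.cos(C[2]),np.sin(C[2]); M=np.array([[c,s,0],[-s,c,0],[0,0,1]]); off=np.array([C[0],C[1],0])
    print("clk",round(o["clock"],2),"q",o["joints"].round(2),"F(carton)",(M@o["contact_force"]).round(1))
    print("carton mm: tcp",(1e3*M@(p-off)).round(1),"tip",(1e3*M@(tip-off)).round(1),"z",(M@R[:,2]).round(3),"x",(M@R[:,0]).round(3))
    return o,R,M,off
if __name__=="__main__": st()
E
python3 st.py
```

```text
clk 3.35 q [-0.19  0.92  0.45  0.86 -0.25  1.88  1.81] F(carton) [ 0.9 -1.5 -2.3]
carton mm: tcp [208.1   1.4 252.3] tip [198.1   1.4 232.7] z [-0.457  0.    -0.889] x [-0.889  0.01   0.457]
```

Call:
step_arm(
  moves=[
    {"rx": 0, "ry": 0, "rz": 0, "dx": -12, "dy": 0, "dz": 40, "gripper": -1},
    {"rx": 0, "ry": 0, "rz": 0, "dx": -12, "dy": 0, "dz": 40, "gripper": -1},
    {"rx": 0, "ry": 0, "rz": 0, "dx": -12, "dy": 0, "dz": 40, "gripper": -1},
    {"rx": 0, "ry": 0, "rz": 0, "dx": -12, "dy": 0, "dz": 40, "gripper": -1},
    {"rx": 0, "ry": 9, "rz": 0, "dx": -6, "dy": 0, "dz": 20, "gripper": -1},
    {"rx": 0, "ry": 9, "rz": 0, "dx": 0, "dy": 0, "dz": 0, "gripper": -1},
    {"rx": 0, "ry": 0, "rz": 0, "dx": 0, "dy": 0, "dz": 0, "gripper": -1},
  ],
)

```text
clock: 4.22
tcp_pos: [0.6931, -0.0692, 0.0677]
orientation: [0.081, -2.37, 0.048]
contact_force: [-0.4, -0.2, 0.5]
grip_width: 0.0
gripper_force: 0.0
```

```bash
python3 st.py
```

```text
clk 4.22 q [-0.12  1.18  0.29  0.84 -0.15  1.91  1.75] F(carton) [-0.4 -0.2  0.5]
carton mm: tcp [169.   -2.8  67.7] tip [153.7  -2.8  51.9] z [-0.697 -0.001 -0.717] x [-0.717  0.016  0.697]
```

Call:
step_arm(
  moves=[
    {"rx": 0, "ry": 0, "rz": 0, "dx": -9, "dy": 0, "dz": 14.7, "gripper": -1},
    {"rx": 0, "ry": 0, "rz": 0, "dx": 7.5, "dy": 0, "dz": 6.6, "gripper": -1},
    {"rx": 0, "ry": 0, "rz": 0, "dx": 7.5, "dy": 0, "dz": 6.6, "gripper": -1},
    {"rx": 0, "ry": 0, "rz": 0, "dx": 4.5, "dy": 0, "dz": -2, "gripper": -1},
    {"rx": 0, "ry": 0, "rz": 0, "dx": 4.5, "dy": 0, "dz": -2, "gripper": -1},
    {"rx": 0, "ry": 0, "rz": 0, "dx": 4.5, "dy": 0, "dz": -2, "gripper": -1},
    {"rx": 0, "ry": 0, "rz": 0, "dx": 6, "dy": 0, "dz": -2.3, "gripper": -1},
    {"rx": 0, "ry": 0, "rz": 0, "dx": 6, "dy": 0, "dz": -2.3, "gripper": -1},
  ],
)

```text
clock: 5.22
tcp_pos: [0.6598, -0.0717, 0.0831]
orientation: [0.08, -2.376, 0.051]
contact_force: [0.2, -0.5, -0.3]
grip_width: 0.0002
gripper_force: 0.0
```

```bash
python3 st.py
python3 - <<'E'
from h import *
cv2.imwrite("pics/s1.png",cv2.resize(r.grab_frame("scene")[100:250,150:350],None,fx=3,fy=3,interpolation=2))
E
```

```text
clk 5.22 q [-0.14  1.09  0.29  1.   -0.13  1.84  1.76] F(carton) [ 0.1 -0.5 -0.3]
carton mm: tcp [135.7  -2.6  83.1] tip [120.5  -2.6  67.2] z [-0.692 -0.003 -0.722] x [-0.722  0.017  0.692]
```

View pics/s1.png

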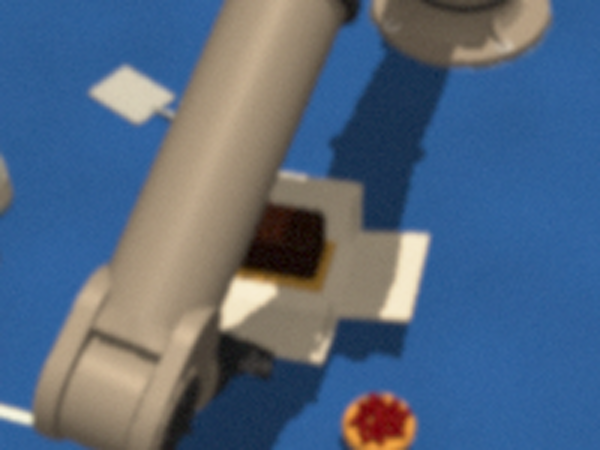

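The picture shows the closed fingertips (255,358) at the far flap's free edge, with no contact force yet. I'll keep going inward.

Call:
step_arm(
  moves=[
    {"rx": 0, "ry": 0, "rz": 0, "dx": 5, "dy": 0, "dz": 2, "gripper": -1},
    {"rx": 0, "ry": 0, "rz": 0, "dx": 5, "dy": 0, "dz": 2, "gripper": -1},
  ],
)

```text
clock: 5.52
tcp_pos: [0.6495, -0.0723, 0.0867]
orientation: [0.08, -2.376, 0.051]
contact_force: [-0.1, -0.4, -0.7]
grip_width: 0.0
gripper_force: 0.0
```

```bash
python3 st.py
```

```text
clk 5.53 q [-0.14  1.07  0.29  1.04 -0.13  1.82  1.76] F(carton) [-0.2 -0.3 -0.7]
carton mm: tcp [125.4  -2.4  86.7] tip [110.1  -2.4  70.8] z [-0.692 -0.003 -0.721] x [-0.721  0.017  0.692]
```

Run:
```python
from h import *
a=cv2.resize(r.grab_frame("scene")[170:240,190:290],None,fx=4,fy=4,interpolation=2)
b=cv2.resize(r.grab_frame("top")[140:240,215:345],None,fx=3,fy=3,interpolation=2)
h=max(a.shape[0],b.shape[0]); f=lambda i:cv2.copyMakeBorder(i,0,h-i.shape[0],0,0,0)
cv2.imwrite("pics/s2.png",cv2.hconcat([f(a),f(b)]))
```

```text
(no output)
```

View pics/s2.png

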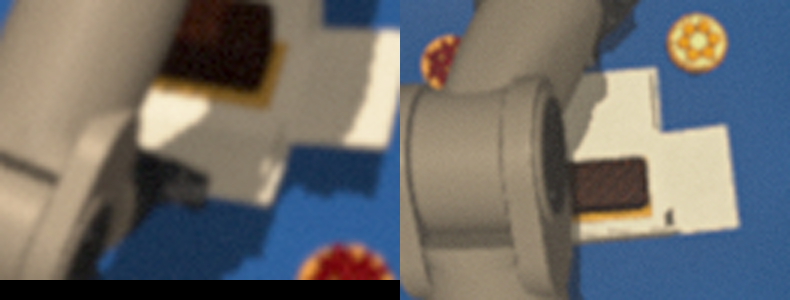

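Run:
```python
from h import *
from st import *
o,R,M,off=st(); p=o["tcp_pos"]
f=lambda q:((proj("scene",q)-[190,170])*4).round(0)
for nm,d in(("tcp",[0,0,0]),("tip",[0,0,.022]),("tip+y",[0,.015,.022]),("tip-y",[0,-.015,.022]),("tip+x",[.011,0,.022]),("tip-x",[-.011,0,.022]),("base",[0,0,-.05])):
    q=p+R@np.array(d); print(nm,q.round(3),f(q))
for u in(.085,0,-.085): print(f(W(flap('F',.238,u,.075,.002),C)))
```

```text
clk 5.62 q [-0.14  1.07  0.29  1.04 -0.13  1.83  1.76] F(carton) [-0.   0.1  0.2]
carton mm: tcp [125.4  -2.5  87.1] tip [110.1  -2.5  71.2] z [-0.692 -0.003 -0.722] x [-0.721  0.018  0.692]
tcp [ 0.65  -0.072  0.087] [152. 159.]
tip [ 0.634 -0.074  0.071] [159. 156.]
tip+y [ 0.633 -0.059  0.071] [178. 159.]
tip-y [ 0.635 -0.089  0.071] [139. 152.]
tip+x [ 0.626 -0.074  0.079] [161. 141.]
tip-x [ 0.642 -0.073  0.064] [156. 170.]
base [ 0.684 -0.069  0.123] [135. 166.]
[266. 204.]
[154. 184.]
[ 45. 165.]
```

View zoomed.

The far wall has not moved: its corner is still at crop position (275,205). The finger's relation to it is unclear, so I'll zoom in.

Run:
```python
from h import *
i=r.grab_frame("scene")[185:240,195:270]
i=cv2.convertScaleAbs(i,alpha=1.6,beta=20)
cv2.imwrite("pics/s3.png",cv2.resize(i,None,fx=10,fy=10,interpolation=2))
```

```text
(no output)
```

View pics/s3.png

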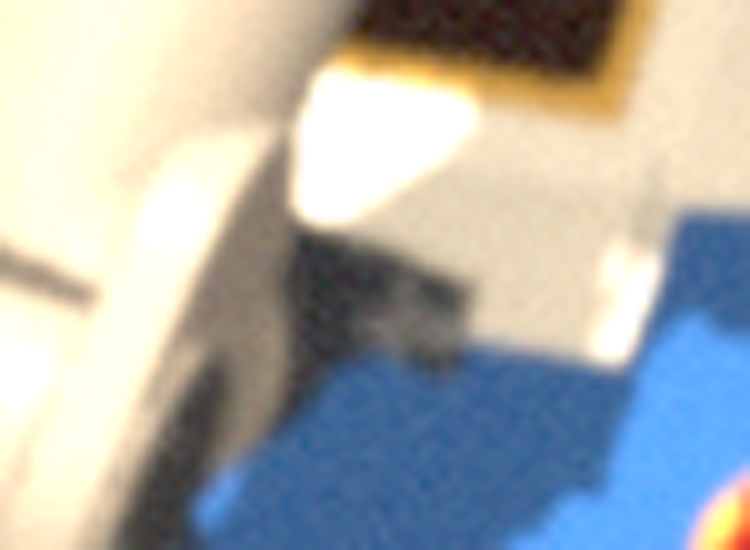

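Run:
```python
from h import *
from st import *
o,R,M,off=st(); p=o["tcp_pos"]
f=lambda q:((proj("scene",q)-[195,185])*10).round(0)
for d in [(a,b,c) for c in(-51,-120) for a in(-38,38) for b in(-42,42)]:
    print(d,f(p+R@np.array(d)/1e3))
for d in [(a,b,22) for a in(-11,11) for b in(-15,15)]: print(d,f(p+R@np.array(d)/1e3))
```

```text
clk 5.67 q [-0.14  1.07  0.29  1.04 -0.13  1.83  1.76] F(carton) [ 0.1 -0.1  0.6]
carton mm: tcp [125.6  -2.4  86.9] tip [110.3  -2.4  71.1] z [-0.692 -0.003 -0.722] x [-0.722  0.017  0.692]
(-38, -42, -51) [123. 371.]
(-38, 42, -51) [409. 427.]
(38, -42, -51) [165. 108.]
(38, 42, -51) [453. 162.]
(-38, -42, -120) [ 50. 405.]
(-38, 42, -120) [352. 466.]
(38, -42, -120) [ 94. 127.]
(38, 42, -120) [398. 184.]
(-11, -15, 22) [293. 267.]
(-11, 15, 22) [389. 286.]
(11, -15, 22) [304. 195.]
(11, 15, 22) [401. 213.]
```

The knuckles hide the tips. The far wall is unmoved, so the tip must have slipped over its edge. I'll back out along the fingers, drop lower and go in deeper.

Call:
step_arm(
  moves=[
    {"rx": 0, "ry": 0, "rz": 0, "dx": 0, "dy": 0, "dz": -35, "gripper": -1},
    {"rx": 0, "ry": 0, "rz": 0, "dx": 0, "dy": 0, "dz": -35, "gripper": -1},
    {"rx": 0, "ry": 0, "rz": 0, "dx": -22, "dy": 0, "dz": 20, "gripper": -1},
    {"rx": 0, "ry": 0, "rz": 0, "dx": -22, "dy": 0, "dz": 20, "gripper": -1},
    {"rx": 0, "ry": 0, "rz": 0, "dx": -22, "dy": 0, "dz": 20, "gripper": -1},
    {"rx": 0, "ry": 0, "rz": 0, "dx": 0, "dy": 0, "dz": 0, "gripper": -1},
  ],
)

```text
clock: 6.42
tcp_pos: [0.7136, -0.0648, 0.0597]
orientation: [0.082, -2.462, 0.065]
contact_force: [-1.0, 0.0, 0.1]
grip_width: 0.0001
gripper_force: 0.0
```

```bash
python3 st.py
python3 - <<'E'
from h import *
a=r.grab_frame("scene")[180:240,185:275]; b=r.grab_frame("top")[150:240,215:335]
a=cv2.convertScaleAbs(cv2.resize(a,(450,300),interpolation=2),alpha=1.3); b=cv2.resize(b,(400,300),interpolation=2)
cv2.imwrite("pics/s4.png",cv2.hconcat([a,b])[:,:800])
E
```

```text
clk 6.42 q [-0.22  1.19  0.53  0.87 -0.32  1.84  1.84] F(carton) [-1.   0.1  0.1]
carton mm: tcp [189.8  -0.2  59.7] tip [176.   -0.5  42.6] z [-0.628 -0.016 -0.778] x [-0.778  0.022  0.627]
```

View pics/s4.png

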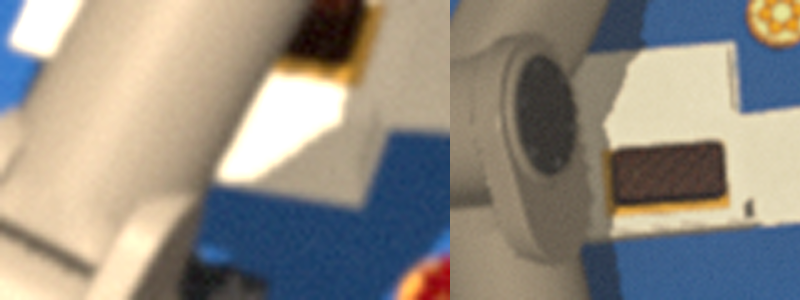

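The flap's free edge is still where it started, left crop (215,183) to (362,207), and the hand is now clear outside it.

Call:
step_arm(
  moves=[
    {"rx": 0, "ry": 0, "rz": 0, "dx": 0.7, "dy": 0, "dz": 16.7, "gripper": -1},
    {"rx": 0, "ry": 0, "rz": 0, "dx": 13, "dy": 0, "dz": 11.8, "gripper": -1},
    {"rx": 0, "ry": 0, "rz": 0, "dx": 13, "dy": 0, "dz": 11.8, "gripper": -1},
    {"rx": 0, "ry": 0, "rz": 0, "dx": 0, "dy": 0, "dz": 0, "gripper": -1},
  ],
)

```text
clock: 7.02
tcp_pos: [0.6704, -0.0689, 0.0518]
orientation: [0.082, -2.472, 0.068]
contact_force: [0.8, 0.1, 0.5]
grip_width: -0.0002
gripper_force: 0.0
```

```bash
python3 st.py
```

```text
clk 7.03 q [-0.26  1.12  0.53  1.07 -0.31  1.72  1.87] F(carton) [0.8 0.1 0.5]
carton mm: tcp [146.5  -0.7  51.8] tip [132.8  -1.1  34.6] z [-0.62  -0.018 -0.784] x [-0.784  0.023  0.62 ]
```

Call:
step_arm(
  moves=[
    {"rx": 0, "ry": 0, "rz": 0, "dx": 7, "dy": 0, "dz": 8, "gripper": -1},
    {"rx": 0, "ry": 0, "rz": 0, "dx": 7, "dy": 0, "dz": 8, "gripper": -1},
    {"rx": 0, "ry": 0, "rz": 0, "dx": 0, "dy": 0, "dz": 0, "gripper": -1},
  ],
)

```text
clock: 7.4
tcp_pos: [0.6539, -0.0703, 0.0478]
orientation: [0.086, -2.481, 0.07]
contact_force: [8.5, -0.8, 1.8]
grip_width: 0.0
gripper_force: 4.5
```

```bash
python3 st.py
```

```text
clk 7.4 q [-0.27  1.09  0.54  1.14 -0.3   1.66  1.88] F(carton) [ 8.4 -1.5  1.8]
carton mm: tcp [129.9  -0.7  47.8] tip [116.4  -1.2  30.5] z [-0.613 -0.021 -0.79 ] x [-0.79   0.021  0.613]
```

Call:
step_arm(
  moves=[
    {"rx": 0, "ry": 0, "rz": 0, "dx": 3, "dy": 0, "dz": -4, "gripper": -1},
    {"rx": 0, "ry": 0, "rz": 0, "dx": 3, "dy": 0, "dz": -4, "gripper": -1},
    {"rx": 0, "ry": 0, "rz": 0, "dx": 3, "dy": 0, "dz": -4, "gripper": -1},
    {"rx": 0, "ry": 0, "rz": 0, "dx": 0, "dy": 0, "dz": 0, "gripper": -1},
  ],
)

```text
clock: 7.9
tcp_pos: [0.6501, -0.0703, 0.0618]
orientation: [0.083, -2.471, 0.068]
contact_force: [0.4, 0.3, -0.4]
grip_width: 0.0001
gripper_force: 0.0
```

```bash
python3 st.py
```

```text
clk 7.9 q [-0.28  1.07  0.54  1.14 -0.3   1.69  1.88] F(carton) [ 0.4  0.2 -0.4]
carton mm: tcp [126.1  -0.4  61.8] tip [112.4  -0.8  44.6] z [-0.621 -0.018 -0.784] x [-0.784  0.023  0.621]
```

Run:
```python
from h import *
from st import C
a=r.grab_frame("scene")[180:240,185:275]; b=r.grab_frame("top")[150:240,215:335]
a=cv2.convertScaleAbs(cv2.resize(a,(450,300),interpolation=2),alpha=1.3); b=cv2.resize(b,(400,300),interpolation=2)
cv2.imwrite("pics/s5.png",cv2.hconcat([a,b])[:,:800])
for d in(0.1,.238,.5,.7):
    print(d,[(proj("scene",W(flap('F',d,u,.075,.002),C))-[185,180]).round(1)*5 for u in(.085,)],[((proj("top",W(flap('F',d,u,.075,.002),C))-[215,150])*3.333).round() for u in(-.085,)])
```

```text
0.1 [array([357. , 217.5])] [array([281.,  43.])]
0.238 [array([357.5, 205. ])] [array([282.,  43.])]
0.5 [array([360. , 176.5])] [array([285.,  45.])]
0.7 [array([363. , 152.5])] [array([288.,  51.])]
```

View pics/s5.png

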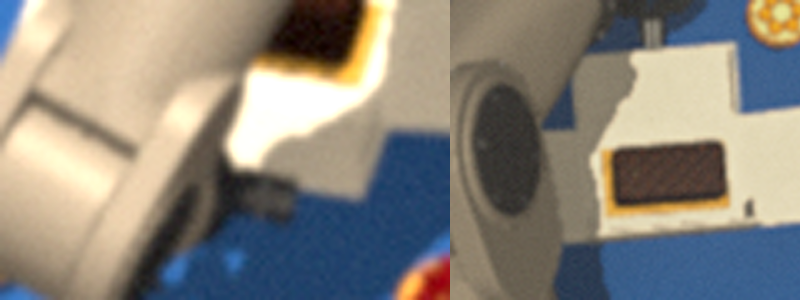

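The top view shows the thin finger pair entering under the far flap's edge at (652,40). The scene corner has risen to (362,198), so the finger is underneath. I'll lift along the arc.

Call:
step_arm(
  moves=[
    {"rx": 0, "ry": 0, "rz": 0, "dx": 6.2, "dy": 0, "dz": -3.2, "gripper": -1},
    {"rx": 0, "ry": 0, "rz": 0, "dx": 6.2, "dy": 0, "dz": -3.2, "gripper": -1},
    {"rx": 0, "ry": 0, "rz": 0, "dx": 6.2, "dy": 0, "dz": -3.2, "gripper": -1},
    {"rx": 0, "ry": 0, "rz": 0, "dx": 6.2, "dy": 0, "dz": -3.2, "gripper": -1},
  ],
)

```text
clock: 8.5
tcp_pos: [0.6384, -0.0704, 0.0873]
orientation: [0.083, -2.471, 0.068]
contact_force: [0.3, -0.6, 0.2]
grip_width: 0.0002
gripper_force: 0.0
```

```bash
cat > ang.py <<'E'
# flap angle from scans: compare image along the edge path in each camera; the free edge is where the mask goes white->blue moving outward
from st import *
import sys
def scan(s,u,cn,im):
    h=cv2.cvtColor(im,cv2.COLOR_BGR2HSV); K=[]
    for a in np.radians(np.arange(-20,112,2)):   # ray of points just beyond the free edge at each angle
        p=proj(cn,W(flap(s,a,u,.079,.002),C)); q=proj(cn,W(flap(s,a,u,.071,.002),C))
        g=lambda v: int(h[int(round(v[1])),int(round(v[0])),1])
        K.append((int(round(np.degrees(a))),g(q),g(p)))
    return [k for k in K if k[1]<100 and k[2]>120]
if __name__=="__main__":
    st()
    for cn in("top","scene"):
        im=r.grab_frame(cn)
        for s in sys.argv[1]:
            for u in((-.07,-.05,.05,.07) if s=='F' else (-.045,0,.045)): print(cn,s,u,[k[0] for k in scan(s,u,cn,im)])
E
python3 ang.py F
```

```text
clk 8.5 q [-0.29  1.03  0.55  1.18 -0.28  1.7   1.88] F(carton) [ 0.3 -0.6  0.2]
carton mm: tcp [114.4   0.5  87.3] tip [1.008e+02 1.000e-01 7.000e+01] z [-0.621 -0.018 -0.784] x [-0.784  0.023  0.62 ]
top F -0.07 []
top F -0.05 []
top F 0.05 []
top F 0.07 []
scene F -0.07 []
scene F -0.05 []
scene F 0.05 [14, 16, 70]
scene F 0.07 [14, 16, 70]
```

Run:
```python
from st import *
o,R,M,off=st(); p=o["tcp_pos"]
im=r.grab_frame("top"); cv2.imwrite("pics/t6.png",im)
print("tcp",proj("top",p),"tip",proj("top",p+R@[0,0,.022]),"k",proj("top",p+R@[0,0,-.03]),"edge",proj("top",W(flap('F',.26,0,.075,.002),C)))
h=cv2.cvtColor(im,cv2.COLOR_BGR2HSV)
print("cols",list(range(264,292)))
for y in range(150,186): print(y," ".join(f"{h[y,x,2]:3d}{'b' if h[y,x,1]>110 else ' '}" for x in range(264,292)))
```

```text
clk 8.6 q [-0.29  1.03  0.55  1.18 -0.28  1.7   1.88] F(carton) [ 0.1 -0.7  0.1]
carton mm: tcp [114.8   0.4  87.8] tip [101.2  -0.   70.5] z [-0.62  -0.019 -0.784] x [-0.785  0.023  0.62 ]
tcp [276.00795813 168.21861783] tip [276.14391418 173.30662469] k [275.81696157 161.07078003] edge [275.19200282 164.81135275]
cols [264, 265, 266, 267, 268, 269, 270, 271, 272, 273, 274, 275, 276, 277, 278, 279, 280, 281, 282, 283, 284, 285, 286, 287, 288, 289, 290, 291]
150  57   52   52   53   50   62   67   58   48   58   59   76   67   59   57   61   57   58   60   58   56   56   56   62   63   70   84   84 
151  55   51   54   47   53   48   55   51   47   50   57   71   68   57   57   58   60   60   60   61   55   58   58   56   70   80   86   86 
152  62   55   52   53   55   53   51   54   52   58   56   70   62   57   61   57   58   57   57   54   62   62   62   65   79   84   83b  87 
153  71   56   51   49   55   47   49   55   53   59   57   62   60   58   59   64   58   58   57   58   59   59   63   76   85   83   85   80 
154  73   57   50   51   54   52   55   54   58   54   57   5
[... 3845 characters left out ...]
 134  146  185  220  227  224  225  224  223  224  225  226  225  225  226  226  225  227  226  227  228  227  226  228  228 
182 135  133  140  151  180  219  228  226  224  224  225  226  225  223  225  226  226  226  226  227  225  225  228  228  228  229  228  228 
183 133  152  176  198  219  227  225  226  225  226  226  224  225  225  224  225  224  227  229  226  225  227  226  228  228  227  226  228 
184 143  184  218  225  227  226  225  227  227  225  225  226  226  224  224  227  225  225  228  225  226  227  225  226  227  226  226  228 
185 149  206  229  227  225  226  225  225  224  224  224  224  223  225  224  227  226  227  226  226  226  226  224  226  227  226  227  229
```

The pixel grid settles it. The finger, columns 274–278, ends at row 166.5, lying over the flap. That puts the real tip about 7 mm behind the TCP, not 22 mm ahead, so every earlier pass went over the edge. I'll use the tip offset I measured.

```bash
sed -i 's/R\[:,2\]\*r.tcp_to_tips/R[:,2]*-.007/' st.py; python3 st.py
```

```text
clk 8.65 q [-0.29  1.03  0.55  1.18 -0.28  1.7   1.88] F(carton) [-0.2 -0.6 -0.2]
carton mm: tcp [114.7   0.5  87.2] tip [119.1   0.6  92.7] z [-0.62  -0.019 -0.784] x [-0.784  0.023  0.62 ]
```

Call:
step_arm(
  moves=[
    {"rx": 0, "ry": 0, "rz": 0, "dx": 0, "dy": 0, "dz": -30, "gripper": -1},
    {"rx": 0, "ry": 0, "rz": 0, "dx": 0, "dy": 0, "dz": -30, "gripper": -1},
    {"rx": 0, "ry": 0, "rz": 0, "dx": -17, "dy": 0, "dz": 20, "gripper": -1},
    {"rx": 0, "ry": 0, "rz": 0, "dx": -17, "dy": 0, "dz": 20, "gripper": -1},
    {"rx": 0, "ry": 0, "rz": 0, "dx": -17, "dy": 0, "dz": 20, "gripper": -1},
    {"rx": 0, "ry": 0, "rz": 0, "dx": -10, "dy": 0, "dz": 12, "gripper": -1},
    {"rx": 0, "ry": 0, "rz": 0, "dx": 0, "dy": 0, "dz": 0, "gripper": -1},
  ],
)

```text
clock: 9.52
tcp_pos: [0.6777, -0.0686, 0.0373]
orientation: [0.083, -2.468, 0.068]
contact_force: [-0.2, 0.4, 0.1]
grip_width: 0.0005
gripper_force: 0.0
```

Run:
```python
from st import *
o,R,M,off=st(); p=o["tcp_pos"]
im=r.grab_frame("top")
for d in(22,0,-7,-30): print(d,proj("top",p+R@[0,0,d/1e3]).round(1))
h=cv2.cvtColor(im,cv2.COLOR_BGR2HSV)
c=int(proj("top",p)[0]); print(c)
for y in range(140,172): print(y," ".join(f"{h[y,x,2]:3d}{'b' if h[y,x,1]>110 else ' '}" for x in range(c-6,c+7)))
```

```text
clk 9.53 q [-0.25  1.15  0.53  1.04 -0.31  1.72  1.86] F(carton) [-0.2  0.4  0.1]
carton mm: tcp [153.8  -1.   37.3] tip [158.1  -0.9  42.8] z [-0.624 -0.018 -0.781] x [-0.782  0.023  0.623]
22 [274.4 165.9]
0 [274.3 160.9]
-7 [274.2 159.3]
-30 [274.1 154. ]
274
140  56   53   52   48   48   56   56   62   56   62   63   62   65 
141  75   60   49   51   53   61   64   53   60   59   58   67   65 
142  80   61   52   52   57   70   69   55   52   60   56   64   59 
143  65   57   51   53   53   72   69   56   57   62   58   58   60 
144  50   56   51   52   55   69   63   58   56   53   56   60   55 
145  54   53   51   51   54   56   61   54   58   53   55   59   55 
146  49   52   48   53   58   58   63   57   58   60   56   57   58 
147  52   52   54   51   54   56   54   53   59   57   64   59   61 
148  57   48   52   50   50   53   57   53   62   59   60   72   77 
149  71   60   50   49   60   72   71   76   69   61   68   76   84 
150  84   77   62   54   83  111  101  110   95   70   69   82   85b
151  84b  82   61   61  104  134  119  131  116   80   70   85   89 
152  83  
[... 669 characters left out ...]
b 138b 141b
162  85   83   89  124b 138b 139b 138b 137b 139b 142b 140b 140b 141b
163  81   82   95b 124b 136b 139b 142b 142b 138b 139b 141  141  143 
164  86   87  108  129  143  145  147  152  151  151  153  166  181 
165 101  105  123  166  188  194  198  198  201  201  208  224  226 
166 132  131  153  208  231  229  229  228  227  226  226  228  229 
167 135  134  152  215  231  230  229  228  228  227  227  227  226 
168 136  133  152  209  227  227  227  228  227  226  225  228  227 
169 131  133  157  210  227  227  227  226  227  226  226  228  226 
170 131  140  181  219  226  227  225  226  227  226  223  224  227 
171 133  155  204  224  227  225  225  226  226  223  223  223  225
```

Call:
step_arm(
  moves=[
    {"rx": 0, "ry": 0, "rz": 0, "dx": 0, "dy": 0, "dz": 6, "gripper": -1},
    {"rx": 0, "ry": 0, "rz": 0, "dx": 9, "dy": 0, "dz": 6, "gripper": -1},
    {"rx": 0, "ry": 0, "rz": 0, "dx": 9, "dy": 0, "dz": 6, "gripper": -1},
    {"rx": 0, "ry": 0, "rz": 0, "dx": 8.5, "dy": 0, "dz": 7, "gripper": -1},
    {"rx": 0, "ry": 0, "rz": 0, "dx": 0, "dy": 0, "dz": 0, "gripper": -1},
  ],
)

```text
clock: 10.2
tcp_pos: [0.6428, -0.0714, 0.0373]
orientation: [0.083, -2.472, 0.068]
contact_force: [0.1, -0.1, 0.3]
grip_width: 0.0002
gripper_force: 0.0
```

```bash
python3 ang.py F
```

```text
clk 10.2 q [-0.28  1.09  0.53  1.18 -0.3   1.64  1.88] F(carton) [ 0.1 -0.1  0.3]
carton mm: tcp [118.8  -0.9  37.3] tip [123.1  -0.7  42.8] z [-0.62  -0.018 -0.784] x [-0.785  0.023  0.62 ]
top F -0.07 []
top F -0.05 []
top F 0.05 []
top F 0.07 []
scene F -0.07 []
scene F -0.05 []
scene F 0.05 [14, 16, 70]
scene F 0.07 [14, 16, 70]
```

Call:
step_arm(
  moves=[
    {"rx": 0, "ry": 0, "rz": 0, "dx": 6.3, "dy": 0, "dz": 5, "gripper": -1},
    {"rx": 0, "ry": 0, "rz": 0, "dx": 2.8, "dy": 0, "dz": -3.5, "gripper": -1},
    {"rx": 0, "ry": 0, "rz": 0, "dx": 2.8, "dy": 0, "dz": -3.5, "gripper": -1},
    {"rx": 0, "ry": 0, "rz": 0, "dx": 4, "dy": 0, "dz": -2, "gripper": -1},
    {"rx": 0, "ry": 0, "rz": 0, "dx": 4, "dy": 0, "dz": -2, "gripper": -1},
    {"rx": 0, "ry": 0, "rz": 0, "dx": 4, "dy": 0, "dz": -2, "gripper": -1},
  ],
)

```text
clock: 11.05
tcp_pos: [0.6287, -0.072, 0.0575]
orientation: [0.083, -2.471, 0.068]
contact_force: [0.7, -0.5, -2.6]
grip_width: 0.0005
gripper_force: 1.0
```

```bash
python3 ang.py F
```

```text
clk 11.05 q [-0.29  1.04  0.54  1.22 -0.29  1.64  1.89] F(carton) [ 0.6 -0.5 -2.6]
carton mm: tcp [104.7  -0.3  57.5] tip [109.   -0.2  63. ] z [-0.621 -0.018 -0.783] x [-0.784  0.023  0.621]
top F -0.07 [-6, -4, -2, 0, 2, 4, 6, 8, 10, 12, 14, 16, 18, 20, 22, 24, 26, 28, 30, 32, 34]
top F -0.05 [-10, -8, -4, -2, 0, 2, 4, 6, 8, 10, 12, 14, 16, 18, 20, 22, 24, 26, 28, 30]
top F 0.05 []
top F 0.07 []
scene F -0.07 []
scene F -0.05 []
scene F 0.05 []
scene F 0.07 [36, 70]
```

Call:
step_arm(
  moves=[
    {"rx": 0, "ry": 0, "rz": 0, "dx": 4.2, "dy": 0, "dz": -1.6, "gripper": -1},
    {"rx": 0, "ry": 0, "rz": 0, "dx": 4.2, "dy": 0, "dz": -1.6, "gripper": -1},
    {"rx": 0, "ry": 0, "rz": 0, "dx": 4.2, "dy": 0, "dz": -1.5, "gripper": -1},
    {"rx": 0, "ry": 0, "rz": 0, "dx": 4.4, "dy": 0, "dz": -0.5, "gripper": -1},
    {"rx": 0, "ry": 0, "rz": 0, "dx": 4.4, "dy": 0, "dz": -0.5, "gripper": -1},
    {"rx": 0, "ry": 0, "rz": 0, "dx": 4.4, "dy": 0, "dz": -0.5, "gripper": -1},
    {"rx": 0, "ry": 0, "rz": 0, "dx": 4.4, "dy": 0, "dz": 0.1, "gripper": -1},
    {"rx": 0, "ry": 0, "rz": 0, "dx": 4.4, "dy": 0, "dz": 0.2, "gripper": -1},
    {"rx": 0, "ry": 0, "rz": 0, "dx": 4.2, "dy": 0, "dz": 1, "gripper": -1},
    {"rx": 0, "ry": 0, "rz": 0, "dx": 4.2, "dy": 0, "dz": 1, "gripper": -1},
  ],
)

```text
clock: 12.4
tcp_pos: [0.5975, -0.0736, 0.0872]
orientation: [0.083, -2.471, 0.068]
contact_force: [1.4, -0.1, -2.9]
grip_width: -0.0001
gripper_force: 1.3
```

```bash
python3 ang.py F
```

```text
clk 12.4 q [-0.32  0.97  0.55  1.32 -0.27  1.62  1.9 ] F(carton) [ 1.4 -0.3 -2.9]
carton mm: tcp [73.4  0.7 87.2] tip [77.8  0.9 92.7] z [-0.621 -0.019 -0.784] x [-0.784  0.023  0.62 ]
top F -0.07 [70]
top F -0.05 [68, 70]
top F 0.05 []
top F 0.07 []
scene F -0.07 [-20, -18, -16, -14, -12, -10]
scene F -0.05 [-8, -6, -4]
scene F 0.05 [40, 82, 84]
scene F 0.07 [40, 78]
```

Call:
step_arm(
  moves=[
    {"rx": 0, "ry": 0, "rz": 0, "dx": 3.1, "dy": 0, "dz": 1.4, "gripper": -1},
    {"rx": 0, "ry": 0, "rz": 0, "dx": 3.1, "dy": 0, "dz": 1.5, "gripper": -1},
    {"rx": 0, "ry": 0, "rz": 0, "dx": 3.1, "dy": 0, "dz": 1.5, "gripper": -1},
    {"rx": 0, "ry": 0, "rz": 0, "dx": 3.1, "dy": 0, "dz": 1.5, "gripper": -1},
    {"rx": 0, "ry": 0, "rz": 0, "dx": 0, "dy": 0, "dz": 0, "gripper": -1},
  ],
)

```text
clock: 13.12
tcp_pos: [0.5838, -0.0745, 0.0903]
orientation: [0.083, -2.47, 0.068]
contact_force: [0.7, -0.2, 0.8]
grip_width: -0.0001
gripper_force: 0.3
```

```bash
cat > far.py <<'E'
from st import *
st(); im=r.grab_frame("top"); 
for u in(-.08,-.07,-.055,.07):
    xs=np.arange(-.085,.13,.0015); v=[]
    for x in xs:
        p=proj("top",W([x,u,.121],C)); q=cv2.getRectSubPix(im,(1,1),tuple(map(float,p)))[0,0]; v.append(int(q[2])) # red: blue cloth low, card high
    print(u,[(round(1e3*x),a) for x,a in zip(xs,v) if x<-.045 or .04<x<.085])
E
python3 far.py; python3 ang.py F
```

```text
clk 13.12 q [-0.33  0.94  0.56  1.37 -0.26  1.6   1.9 ] F(carton) [ 0.7 -0.2  0.8]
carton mm: tcp [59.7  1.  90.3] tip [64.   1.1 95.8] z [-0.622 -0.018 -0.783] x [-0.783  0.023  0.621]
-0.08 [(-85, 62), (-84, 62), (-82, 60), (-80, 59), (-79, 59), (-78, 58), (-76, 60), (-74, 62), (-73, 60), (-72, 58), (-70, 59), (-68, 63), (-67, 71), (-65, 82), (-64, 96), (-62, 118), (-61, 140), (-59, 168), (-58, 196), (-56, 210), (-55, 224), (-53, 223), (-52, 219), (-50, 218), (-49, 218), (-47, 218), (-46, 219), (41, 216), (43, 218), (44, 214), (46, 199), (47, 184), (49, 166), (50, 149), (52, 144), (53, 141), (55, 144), (56, 150), (58, 162), (59, 180), (61, 192), (62, 187), (64, 181), (65, 149), (67, 116), (68, 90), (70, 65), (71, 55), (73, 56), (74, 57), (76, 59), (77, 60), (79, 60), (80, 59), (82, 60), (83, 60), (85, 59)]
-0.07 [(-85, 58), (-84, 58), (-82, 59), (-80, 61), (-79, 61), (-78, 61), (-76, 61), (-74, 60), (-73, 59), (-72, 61), (-70, 63), (-68, 65), (-67, 67), (-65, 81), (-64, 97), (-62, 119), (-61, 142), (-59, 163), (-58, 184), (-56, 192), (-55, 188), (-53, 179), (-52, 161), (-50, 146), 
[... 1282 characters left out ...]
(-47, 228), (-46, 228), (41, 134), (43, 129), (44, 123), (46, 116), (47, 111), (49, 108), (50, 105), (52, 105), (53, 104), (55, 105), (56, 106), (58, 111), (59, 116), (61, 115), (62, 110), (64, 100), (65, 81), (67, 64), (68, 56), (70, 48), (71, 48), (73, 49), (74, 56), (76, 66), (77, 73), (79, 78), (80, 80), (82, 77), (83, 73), (85, 68)]
clk 13.18 q [-0.33  0.94  0.56  1.37 -0.26  1.6   1.9 ] F(carton) [ 0.6  0.1 -0.7]
carton mm: tcp [59.7  1.  90.4] tip [64.   1.1 95.8] z [-0.622 -0.018 -0.783] x [-0.783  0.023  0.622]
top F -0.07 [80, 82]
top F -0.05 [82]
top F 0.05 []
top F 0.07 [82]
scene F -0.07 [8, 10, 12, 14]
scene F -0.05 [4, 6, 8]
scene F 0.05 [40, 96, 98, 100]
scene F 0.07 [40, 90]
```

Call:
step_arm(
  moves=[
    {"rx": 0, "ry": 0, "rz": 0, "dx": 1.6, "dy": 0, "dz": 1.1, "gripper": -1},
    {"rx": 0, "ry": 0, "rz": 0, "dx": 1.5, "dy": 0, "dz": 1.2, "gripper": -1},
    {"rx": 0, "ry": 0, "rz": 0, "dx": 0, "dy": 0, "dz": 0, "gripper": -1},
  ],
)

```text
clock: 13.65
tcp_pos: [0.5805, -0.0748, 0.0903]
orientation: [0.083, -2.471, 0.068]
contact_force: [1.5, 0.1, 0.2]
grip_width: -0.0001
gripper_force: 0.9
```

```bash
cat > far.py <<'E'
from st import *
st(); im=r.grab_frame("top").astype(np.float32); C2=C
def cross(u,x0,x1,lv):   # outermost crossing of the red level, coming from outside
    xs=np.linspace(x0,x1,200); v=[cv2.getRectSubPix(im,(1,1),tuple(map(float,proj("top",W([x,u,.121],C)))))[0,0][2] for x in xs]
    return next((round(1e3*x,1) for x,a in zip(xs,v) if a>lv),None)
for u in(-.08,-.07,-.055,-.045,.06,.07): print(u,"near",cross(u,-.08,-.04,125),"far",cross(u,.09,.04,120))
E
python3 far.py
```

```text
clk 13.65 q [-0.33  0.94  0.56  1.38 -0.26  1.6   1.9 ] F(carton) [ 1.5 -0.   0.2]
carton mm: tcp [56.4  1.  90.3] tip [60.7  1.1 95.8] z [-0.621 -0.019 -0.784] x [-0.784  0.023  0.621]
-0.08 near -61.7 far 62.6
-0.07 near -62.1 far 61.9
-0.055 near -61.9 far 62.1
-0.045 near -61.5 far 62.4
0.06 near -62.3 far 44.3
0.07 near -62.3 far 56.3
```

The far wall's top edge is at 62.2 mm and the near wall's at −61.9 mm, symmetric, so it stands square. I'll back off, rise, straighten the tool and turn it.

Call:
step_arm(
  moves=[
    {"rx": 0, "ry": 0, "rz": 0, "dx": -8, "dy": 0, "dz": -6.3, "gripper": -1},
    {"rx": 0, "ry": 0, "rz": 0, "dx": -23.5, "dy": 0, "dz": -18.6, "gripper": -1},
    {"rx": 0, "ry": 0, "rz": 0, "dx": -12, "dy": 0, "dz": -9, "gripper": -1},
    {"rx": 0, "ry": 0, "rz": 0, "dx": 27, "dy": 0, "dz": -34, "gripper": -1},
    {"rx": 0, "ry": 0, "rz": 0, "dx": 27, "dy": 0, "dz": -34, "gripper": -1},
    {"rx": 0, "ry": 0, "rz": 0, "dx": 27, "dy": 0, "dz": -34, "gripper": -1},
    {"rx": 0, "ry": -9.7, "rz": 0, "dx": 0, "dy": 0, "dz": 0, "gripper": -1},
    {"rx": 0, "ry": -9.7, "rz": 0, "dx": 0, "dy": 0, "dz": 0, "gripper": -1},
    {"rx": 0, "ry": -9.7, "rz": 0, "dx": 0, "dy": 0, "dz": 0, "gripper": -1},
    {"rx": 0, "ry": -9.3, "rz": 0, "dx": 0, "dy": 0, "dz": 0, "gripper": -1},
    {"rx": 0, "ry": 0, "rz": 10, "dx": 0, "dy": 0, "dz": 0, "gripper": -1},
    {"rx": 0, "ry": 0, "rz": 10, "dx": 0, "dy": 0, "dz": 0, "gripper": -1},
    {"rx": 0, "ry": 0, "rz": 10, "dx": 0, "dy": 0, "dz": 0, "gripper": -1},
    {"rx": 0, "ry": 0, "rz": 10, "dx": 0, "dy": 0, "dz": 0, "gripper": -1},
    {"rx": 0, "ry": 0, "rz": 10, "dx": 0, "dy": 0, "dz": 0, "gripper": -1},
    {"rx": 0, "ry": 0, "rz": 10, "dx": 0, "dy": 0, "dz": 0, "gripper": -1},
    {"rx": 0, "ry": 0, "rz": 10, "dx": 0, "dy": 0, "dz": 0, "gripper": -1},
    {"rx": 0, "ry": 0, "rz": 10, "dx": 0, "dy": 0, "dz": 0, "gripper": -1},
    {"rx": 0, "ry": 0, "rz": 10, "dx": 0, "dy": 0, "dz": 0, "gripper": -1},
  ],
)

```text
clock: 16.08
tcp_pos: [0.6351, -0.0666, 0.2201]
orientation: [2.126, 2.284, -0.03]
contact_force: [0.0, -0.5, -0.6]
grip_width: -0.0
gripper_force: 0.0
```

```bash
python3 far.py
```

```text
clk 16.07 q [-0.69  0.6   1.02  1.69 -0.53  1.15  0.54] F(carton) [-0.  -0.5 -0.6]
carton mm: tcp [111.5   4.5 220.1] tip [111.5   4.7 227.1] z [-0.001 -0.028 -1.   ] x [ 0.012  1.    -0.028]
-0.08 near -61.7 far 62.4
-0.07 near -61.9 far 61.6
-0.055 near -61.7 far 62.1
-0.045 near -61.5 far 62.1
0.06 near -57.5 far 90.0
0.07 near -56.5 far 90.0
```

Call:
step_arm(
  moves=[
    {"rx": 0, "ry": 0, "rz": 0, "dx": 35, "dy": -18.5, "dz": 0, "gripper": -1},
    {"rx": 0, "ry": 0, "rz": 0, "dx": 35, "dy": -18.5, "dz": 0, "gripper": -1},
    {"rx": 0, "ry": 0, "rz": 0, "dx": 35, "dy": -18.5, "dz": 0, "gripper": -1},
    {"rx": 0, "ry": 0, "rz": 0, "dx": 35, "dy": -18.5, "dz": 0, "gripper": -1},
    {"rx": 0, "ry": 0, "rz": 0, "dx": 35, "dy": -18.5, "dz": 0, "gripper": -1},
    {"rx": 0, "ry": 0, "rz": 0, "dx": 35, "dy": -18.5, "dz": 0, "gripper": -1},
    {"rx": 0, "ry": -9, "rz": 0, "dx": 0, "dy": 0, "dz": 0, "gripper": -1},
    {"rx": 0, "ry": -9, "rz": 0, "dx": 0, "dy": 0, "dz": 0, "gripper": -1},
    {"rx": 0, "ry": -9, "rz": 0, "dx": 0, "dy": 0, "dz": 0, "gripper": -1},
    {"rx": 0, "ry": -9, "rz": 0, "dx": 0, "dy": 0, "dz": 0, "gripper": -1},
    {"rx": 0, "ry": -6, "rz": 0, "dx": 0, "dy": 0, "dz": 0, "gripper": -1},
    {"rx": 0, "ry": 0, "rz": 0, "dx": 0, "dy": 0, "dz": 0, "gripper": -1},
  ],
)

```text
clock: 17.62
tcp_pos: [0.5082, 0.136, 0.2125]
orientation: [1.69, 1.837, -0.683]
contact_force: [0.9, -1.0, 0.2]
grip_width: 0.0001
gripper_force: 0.0
```

```bash
python3 ang.py LR
```

```text
clk 17.62 q [-1.53  0.92  1.28  1.84 -0.14  1.18 -0.16] F(carton) [ 0.8 -1.   0.2]
carton mm: tcp [  1.9 217.  212.5] tip [  1.9 221.8 217.5] z [-0.003 -0.692 -0.722] x [-0.002  0.722 -0.692]
top L -0.045 [-12, -10, -8, -6, -4, -2, 0, 2, 4, 6, 8, 10, 12, 14]
top L 0 [-12, -10, -8, -6, -4, -2, 0, 2, 4, 6, 8, 10, 12, 14, 104]
top L 0.045 [-12, -10, -8, -6, -4, -2, 0, 2, 4, 6, 8, 10, 12, 14]
top R -0.045 []
top R 0 []
top R 0.045 [18]
scene L -0.045 [-18, -16, -14, -12, -10, -8, -6, -4, -2, 0, 2, 4, 6, 28]
scene L 0 [-20, -18, -16, -14, -12, -10, -8, -6, -4, -2, 0, 2, 4, 6, 8]
scene L 0.045 [-6, -4, -2, 0, 2, 4, 6, 8, 96, 106]
scene R -0.045 [28, 30, 32]
scene R 0 [16, 18]
scene R 0.045 [-8, 22, 24, 30]
```

Call:
step_arm(
  moves=[
    {"rx": 0, "ry": 0, "rz": 0, "dx": 20, "dy": 0, "dz": 30, "gripper": -1},
    {"rx": 0, "ry": 0, "rz": 0, "dx": 20, "dy": 0, "dz": 30, "gripper": -1},
    {"rx": 0, "ry": 0, "rz": 0, "dx": 21, "dy": 0, "dz": 29, "gripper": -1},
    {"rx": 0, "ry": 0, "rz": 0, "dx": 21, "dy": 0, "dz": 29, "gripper": -1},
    {"rx": 0, "ry": 0, "rz": 0, "dx": 21, "dy": 0, "dz": 28, "gripper": -1},
    {"rx": 0, "ry": 0, "rz": 0, "dx": 0, "dy": 0, "dz": 0, "gripper": -1},
  ],
)

```text
clock: 18.48
tcp_pos: [0.5095, 0.1065, 0.0371]
orientation: [1.7, 1.833, -0.682]
contact_force: [-0.3, -0.4, -0.7]
grip_width: 0.0003
gripper_force: 0.0
```

```bash
python3 st.py
```

```text
clk 18.48 q [-1.41  1.11  1.06  1.94 -0.3   0.9  -0.21] F(carton) [-0.4 -0.3 -0.7]
carton mm: tcp [  0.7 187.5  37.1] tip [  0.8 192.3  42.1] z [-0.007 -0.689 -0.724] x [ 0.005  0.724 -0.689]
```

Call:
step_arm(
  moves=[
    {"rx": 0, "ry": 0, "rz": 0, "dx": -8.9, "dy": 0, "dz": 9.5, "gripper": -1},
    {"rx": 0, "ry": 0, "rz": 0, "dx": -8.9, "dy": 0, "dz": 9.5, "gripper": -1},
    {"rx": 0, "ry": 0, "rz": 0, "dx": -8.9, "dy": 0, "dz": 9.5, "gripper": -1},
    {"rx": 0, "ry": 0, "rz": 0, "dx": -8.9, "dy": 0, "dz": 9.5, "gripper": -1},
    {"rx": 0, "ry": 0, "rz": 0, "dx": -3.8, "dy": 0, "dz": -3.1, "gripper": -1},
    {"rx": 0, "ry": 0, "rz": 0, "dx": -3.8, "dy": 0, "dz": -3.1, "gripper": -1},
    {"rx": 0, "ry": 0, "rz": 0, "dx": -3.8, "dy": 0, "dz": -3.1, "gripper": -1},
    {"rx": 0, "ry": 0, "rz": 0, "dx": -4, "dy": 0, "dz": -1.6, "gripper": -1},
    {"rx": 0, "ry": 0, "rz": 0, "dx": -4, "dy": 0, "dz": -1.6, "gripper": -1},
    {"rx": 0, "ry": 0, "rz": 0, "dx": -4, "dy": 0, "dz": -1.6, "gripper": -1},
  ],
)

```text
clock: 19.73
tcp_pos: [0.5148, 0.0486, 0.0609]
orientation: [1.697, 1.833, -0.679]
contact_force: [-0.0, 0.7, -2.2]
grip_width: -0.0002
gripper_force: 1.1
```

```bash
python3 ang.py L
```

```text
clk 19.73 q [-1.36  1.07  1.1   2.   -0.26  0.83 -0.15] F(carton) [ 0.   0.7 -2.2]
carton mm: tcp [  1.1 129.4  60.9] tip [  1.2 134.2  66. ] z [-0.004 -0.69  -0.724] x [ 0.005  0.724 -0.69 ]
top L -0.045 [28, 30, 32, 34, 36]
top L 0 [104]
top L 0.045 [30, 32, 34, 36, 38]
scene L -0.045 [30, 32, 34, 36]
scene L 0 []
scene L 0.045 [32, 34, 96, 106]
```

Call:
step_arm(
  moves=[
    {"rx": 0, "ry": 0, "rz": 0, "dx": -4.5, "dy": 0, "dz": -0.4, "gripper": -1},
    {"rx": 0, "ry": 0, "rz": 0, "dx": -4.5, "dy": 0, "dz": -0.4, "gripper": -1},
    {"rx": 0, "ry": 0, "rz": 0, "dx": -4.5, "dy": 0, "dz": -0.4, "gripper": -1},
    {"rx": 0, "ry": 0, "rz": 0, "dx": -3.8, "dy": 0, "dz": -0.1, "gripper": -1},
    {"rx": 0, "ry": 0, "rz": 0, "dx": -3.8, "dy": 0, "dz": -0.1, "gripper": -1},
    {"rx": 0, "ry": 0, "rz": 0, "dx": -3.8, "dy": 0, "dz": -0.1, "gripper": -1},
    {"rx": 0, "ry": 0, "rz": 0, "dx": -4.3, "dy": 0, "dz": 0.6, "gripper": -1},
    {"rx": 0, "ry": 0, "rz": 0, "dx": -4.3, "dy": 0, "dz": 0.6, "gripper": -1},
    {"rx": 0, "ry": 0, "rz": 0, "dx": -4.1, "dy": 0, "dz": 1.4, "gripper": -1},
    {"rx": 0, "ry": 0, "rz": 0, "dx": -4.1, "dy": 0, "dz": 1.4, "gripper": -1},
    {"rx": 0, "ry": 0, "rz": 0, "dx": -3.8, "dy": 0, "dz": 2.1, "gripper": -1},
    {"rx": 0, "ry": 0, "rz": 0, "dx": -3.8, "dy": 0, "dz": 2.1, "gripper": -1},
    {"rx": 0, "ry": 0, "rz": 0, "dx": 0, "dy": 0, "dz": 0, "gripper": -1},
  ],
)

```text
clock: 21.45
tcp_pos: [0.518, 0.0079, 0.0903]
orientation: [1.698, 1.832, -0.68]
contact_force: [0.5, 0.3, -0.4]
grip_width: 0.0
gripper_force: 0.1
```

```bash
python3 ang.py L; python3 far.py
```

```text
clk 21.45 q [-1.33  1.02  1.15  2.04 -0.22  0.8  -0.09] F(carton) [ 0.5  0.2 -0.4]
carton mm: tcp [ 0.9 88.5 90.3] tip [ 1.  93.3 95.3] z [-0.004 -0.69  -0.723] x [ 0.005  0.723 -0.69 ]
top L -0.045 []
top L 0 [104]
top L 0.045 []
scene L -0.045 [-10, -8, 2, 4, 6, 8, 10, 12, 78]
scene L 0 []
scene L 0.045 [96, 106]
clk 21.55 q [-1.33  1.02  1.15  2.04 -0.22  0.8  -0.09] F(carton) [ 0.   0.2 -0.1]
carton mm: tcp [ 0.8 88.6 90.3] tip [ 0.9 93.4 95.3] z [-0.004 -0.691 -0.723] x [ 0.005  0.723 -0.691]
-0.08 near -62.1 far 62.6
-0.07 near -62.1 far 61.9
-0.055 near -62.1 far 62.1
-0.045 near -61.9 far 62.4
0.06 near -62.3 far 61.9
0.07 near -62.5 far 62.1
```

Call:
step_arm(
  moves=[
    {"rx": 0, "ry": 0, "rz": 0, "dx": -1.8, "dy": 0, "dz": 1.7, "gripper": -1},
    {"rx": 0, "ry": 0, "rz": 0, "dx": -1.8, "dy": 0, "dz": 1.7, "gripper": -1},
    {"rx": 0, "ry": 0, "rz": 0, "dx": -1.4, "dy": 0, "dz": 1.4, "gripper": -1},
  ],
)

```text
clock: 21.98
tcp_pos: [0.5187, 0.0017, 0.09]
orientation: [1.697, 1.833, -0.679]
contact_force: [-0.9, 2.7, 1.8]
grip_width: 0.0
gripper_force: 1.2
```

Call:
step_arm(
  moves=[
    {"rx": 0, "ry": 0, "rz": 0, "dx": -0.5, "dy": 0, "dz": 0.5, "gripper": -1},
  ],
)

```text
clock: 22.1
tcp_pos: [0.5188, 0.0009, 0.0899]
orientation: [1.697, 1.833, -0.678]
contact_force: [0.1, 3.1, 2.5]
grip_width: 0.0
gripper_force: 1.2
```

Call:
step_arm(
  moves=[
    {"rx": 0, "ry": 0, "rz": 0, "dx": -0.5, "dy": 0, "dz": 0.5, "gripper": -1},
    {"rx": 0, "ry": 0, "rz": 0, "dx": -0.5, "dy": 0, "dz": 0.5, "gripper": -1},
  ],
)

```text
clock: 22.35
tcp_pos: [0.5188, -0.0004, 0.0898]
orientation: [1.697, 1.833, -0.679]
contact_force: [0.7, 2.1, 1.8]
grip_width: 0.0003
gripper_force: 1.2
```

Call:
step_arm(
  moves=[
    {"rx": 0, "ry": 0, "rz": 0, "dx": -0.5, "dy": 0, "dz": 0.5, "gripper": -1},
  ],
)

```text
clock: 22.48
tcp_pos: [0.5189, -0.0006, 0.0897]
orientation: [1.697, 1.834, -0.678]
contact_force: [-1.3, 7.1, 5.1]
grip_width: -0.0003
gripper_force: 3.7
```

Call:
step_arm(
  moves=[
    {"rx": 0, "ry": 0, "rz": 0, "dx": -0.5, "dy": 0, "dz": 0, "gripper": -1},
  ],
)

```text
clock: 22.6
tcp_pos: [0.5189, -0.0006, 0.0898]
orientation: [1.697, 1.834, -0.678]
contact_force: [-0.6, 5.5, 1.4]
grip_width: 0.0003
gripper_force: 3.2
```

Call:
step_arm(
  moves=[
    {"rx": 0, "ry": 0, "rz": 0, "dx": -0.6, "dy": 0, "dz": 0.5, "gripper": -1},
  ],
)

```text
clock: 22.72
tcp_pos: [0.519, -0.0007, 0.0897]
orientation: [1.697, 1.835, -0.677]
contact_force: [-2.9, 12.2, 6.5]
grip_width: 0.0002
gripper_force: 5.9
```

Call:
step_arm(
  moves=[
    {"rx": 0, "ry": 0, "rz": 0, "dx": 0, "dy": 0, "dz": 0, "gripper": -1},
  ],
)

```text
clock: 22.85
tcp_pos: [0.5189, -0.0006, 0.0897]
orientation: [1.697, 1.836, -0.678]
contact_force: [-2.7, 8.6, 4.3]
grip_width: -0.0
gripper_force: 4.7
```

Call:
step_arm(
  moves=[
    {"rx": 0, "ry": 0, "rz": 0, "dx": -0.3, "dy": 0, "dz": 0.05, "gripper": -1},
    {"rx": 0, "ry": 0, "rz": 0, "dx": 0, "dy": 0, "dz": 0, "gripper": -1},
    {"rx": 0, "ry": 0, "rz": 0, "dx": 0, "dy": 0, "dz": 0, "gripper": -1},
  ],
)

```text
clock: 23.22
tcp_pos: [0.519, -0.0006, 0.0897]
orientation: [1.697, 1.836, -0.677]
contact_force: [-2.8, 9.9, 5.0]
grip_width: -0.0
gripper_force: 5.0
```

Call:
step_arm(
  moves=[
    {"rx": 0, "ry": 0, "rz": 0, "dx": 0, "dy": 0, "dz": 0, "gripper": -1},
  ],
)

```text
clock: 23.35
tcp_pos: [0.519, -0.0006, 0.0897]
orientation: [1.697, 1.836, -0.677]
contact_force: [-2.9, 9.8, 4.4]
grip_width: -0.0003
gripper_force: 5.0
```

Steady at about 10 N, so I'll hold for another 1.25 s, checking the force partway.

Call:
step_arm(
  moves=[
    {"rx": 0, "ry": 0, "rz": 0, "dx": 0, "dy": 0, "dz": 0, "gripper": -1},
    {"rx": 0, "ry": 0, "rz": 0, "dx": 0, "dy": 0, "dz": 0, "gripper": -1},
    {"rx": 0, "ry": 0, "rz": 0, "dx": 0, "dy": 0, "dz": 0, "gripper": -1},
    {"rx": 0, "ry": 0, "rz": 0, "dx": 0, "dy": 0, "dz": 0, "gripper": -1},
    {"rx": 0, "ry": 0, "rz": 0, "dx": 0, "dy": 0, "dz": 0, "gripper": -1},
  ],
)

```text
clock: 23.98
tcp_pos: [0.5189, -0.0007, 0.0897]
orientation: [1.697, 1.836, -0.677]
contact_force: [-3.1, 10.2, 5.5]
grip_width: 0.0003
gripper_force: 5.0
```

Call:
step_arm(
  moves=[
    {"rx": 0, "ry": 0, "rz": 0, "dx": 0, "dy": 0, "dz": 0, "gripper": -1},
    {"rx": 0, "ry": 0, "rz": 0, "dx": 0, "dy": 0, "dz": 0, "gripper": -1},
    {"rx": 0, "ry": 0, "rz": 0, "dx": 0, "dy": 0, "dz": 0, "gripper": -1},
    {"rx": 0, "ry": 0, "rz": 0, "dx": 0, "dy": 0, "dz": 0, "gripper": -1},
    {"rx": 0, "ry": 0, "rz": 0, "dx": 0, "dy": 0, "dz": 0, "gripper": -1},
  ],
)

```text
clock: 24.6
tcp_pos: [0.519, -0.0007, 0.0897]
orientation: [1.697, 1.836, -0.677]
contact_force: [-2.4, 9.8, 4.6]
grip_width: 0.0001
gripper_force: 5.0
```

```bash
python3 far.py
```

```text
clk 24.6 q [-1.32  1.01  1.15  2.05 -0.22  0.78 -0.08] F(carton) [-1.6 10.   4.6]
carton mm: tcp [ 1.2 79.9 89.7] tip [ 1.2 84.7 94.8] z [-0.003 -0.689 -0.725] x [ 0.003  0.725 -0.689]
-0.08 near -61.9 far 62.6
-0.07 near -62.1 far 61.9
-0.055 near -62.1 far 62.4
-0.045 near -62.1 far 62.4
0.06 near -62.5 far 61.9
0.07 near -62.5 far 62.1
```

Call:
step_arm(
  moves=[
    {"rx": 0, "ry": 0, "rz": 0, "dx": 7.2, "dy": 0, "dz": -6.9, "gripper": -1},
    {"rx": 0, "ry": 0, "rz": 0, "dx": 21.7, "dy": 0, "dz": -20.7, "gripper": -1},
    {"rx": 0, "ry": 0, "rz": 0, "dx": -26, "dy": 0, "dz": -27, "gripper": -1},
    {"rx": 0, "ry": 0, "rz": 0, "dx": -26, "dy": 0, "dz": -27, "gripper": -1},
    {"rx": 0, "ry": 0, "rz": 0, "dx": -26, "dy": 0, "dz": -27, "gripper": -1},
    {"rx": 0, "ry": 0, "rz": 0, "dx": -26, "dy": 0, "dz": -27, "gripper": -1},
    {"rx": 0, "ry": 9.7, "rz": 0, "dx": 0, "dy": 0, "dz": 0, "gripper": -1},
    {"rx": 0, "ry": 9.7, "rz": 0, "dx": 0, "dy": 0, "dz": 0, "gripper": -1},
    {"rx": 0, "ry": 9.7, "rz": 0, "dx": 0, "dy": 0, "dz": 0, "gripper": -1},
    {"rx": 0, "ry": 9.7, "rz": 0, "dx": 0, "dy": 0, "dz": 0, "gripper": -1},
    {"rx": 0, "ry": 4.8, "rz": 0, "dx": 0, "dy": 0, "dz": 0, "gripper": -1},
    {"rx": 0, "ry": 0, "rz": 0, "dx": 0, "dy": 0, "dz": 0, "gripper": -1},
  ],
)

```text
clock: 26.15
tcp_pos: [0.5151, 0.0342, 0.2405]
orientation: [-2.14, -2.3, -0.001]
contact_force: [0.4, 0.3, 0.5]
grip_width: 0.0004
gripper_force: 0.0
```

```bash
python3 far.py
```

```text
clk 26.15 q [-1.12  0.36  1.19  1.95 -0.38  1.08  0.3 ] F(carton) [0.4 0.2 0.5]
carton mm: tcp [2.000e-01 1.149e+02 2.405e+02] tip [2.000e-01 1.149e+02 2.475e+02] z [ 0.     0.001 -1.   ] x [0.011 1.    0.001]
-0.08 near -61.7 far 62.4
-0.07 near -61.7 far 61.6
-0.055 near -61.7 far 61.9
-0.045 near -61.5 far 62.1
0.06 near -57.9 far 90.0
0.07 near -56.9 far 90.0
```

Now across to the right side, and tilt.

Call:
step_arm(
  moves=[
    {"rx": 0, "ry": 0, "rz": 0, "dx": -34, "dy": 0, "dz": 0, "gripper": -1},
    {"rx": 0, "ry": 0, "rz": 0, "dx": -34, "dy": 0, "dz": 0, "gripper": -1},
    {"rx": 0, "ry": 0, "rz": 0, "dx": -34, "dy": 0, "dz": 0, "gripper": -1},
    {"rx": 0, "ry": 0, "rz": 0, "dx": -34, "dy": 0, "dz": 0, "gripper": -1},
    {"rx": 0, "ry": 0, "rz": 0, "dx": -34, "dy": 0, "dz": 0, "gripper": -1},
    {"rx": 0, "ry": 0, "rz": 0, "dx": -34, "dy": 0, "dz": 0, "gripper": -1},
    {"rx": 0, "ry": 0, "rz": 0, "dx": -34, "dy": 0, "dz": 0, "gripper": -1},
    {"rx": 0, "ry": 0, "rz": 0, "dx": -34, "dy": 0, "dz": 0, "gripper": -1},
    {"rx": 0, "ry": 0, "rz": 0, "dx": -34, "dy": 0, "dz": 0, "gripper": -1},
    {"rx": 0, "ry": 0, "rz": 0, "dx": -30, "dy": 0, "dz": 0, "gripper": -1},
    {"rx": 0, "ry": 9, "rz": 0, "dx": 0, "dy": 0, "dz": 0, "gripper": -1},
    {"rx": 0, "ry": 9, "rz": 0, "dx": 0, "dy": 0, "dz": 0, "gripper": -1},
    {"rx": 0, "ry": 9, "rz": 0, "dx": 0, "dy": 0, "dz": 0, "gripper": -1},
    {"rx": 0, "ry": 9, "rz": 0, "dx": 0, "dy": 0, "dz": 0, "gripper": -1},
    {"rx": 0, "ry": 7, "rz": 0, "dx": 0, "dy": 0, "dz": 0, "gripper": -1},
    {"rx": 0, "ry": 0, "rz": 0, "dx": 0, "dy": 0, "dz": 0, "gripper": -1},
  ],
)

```text
clock: 28.2
tcp_pos: [0.5409, -0.2984, 0.2363]
orientation: [-1.704, -1.835, -0.665]
contact_force: [-1.0, 0.0, -0.5]
grip_width: 0.0001
gripper_force: 0.0
```

```bash
python3 ang.py LR
```

```text
clk 28.2 q [ 0.28  0.8   0.7   1.38 -0.84  1.84  1.14] F(carton) [-1.   0.1 -0.5]
carton mm: tcp [  -1.7 -218.6  236.3] tip [  -1.7 -223.4  241.4] z [-0.001  0.683 -0.73 ] x [0.01  0.73  0.683]
top L -0.045 []
top L 0 [104]
top L 0.045 []
top R -0.045 []
top R 0 []
top R 0.045 []
scene L -0.045 []
scene L 0 [78]
scene L 0.045 [78, 96]
scene R -0.045 [28, 30, 32]
scene R 0 []
scene R 0.045 [-8, 22, 24, 30]
```

Call:
step_arm(
  moves=[
    {"rx": 0, "ry": 0, "rz": 0, "dx": -20.6, "dy": 2, "dz": 35, "gripper": -1},
    {"rx": 0, "ry": 0, "rz": 0, "dx": -20.6, "dy": 2, "dz": 35, "gripper": -1},
    {"rx": 0, "ry": 0, "rz": 0, "dx": -20.6, "dy": 2, "dz": 35, "gripper": -1},
    {"rx": 0, "ry": 0, "rz": 0, "dx": -20.6, "dy": 2, "dz": 35, "gripper": -1},
    {"rx": 0, "ry": 0, "rz": 0, "dx": -20.6, "dy": 2, "dz": 35, "gripper": -1},
    {"rx": 0, "ry": 0, "rz": 0, "dx": 0, "dy": 0, "dz": 0, "gripper": -1},
  ],
)

```text
clock: 29.05
tcp_pos: [0.5482, -0.2501, 0.0407]
orientation: [-1.699, -1.841, -0.668]
contact_force: [1.0, 0.7, 0.7]
grip_width: -0.0002
gripper_force: 0.0
```

```bash
python3 st.py
```

```text
clk 29.05 q [ 0.25  0.98  0.61  1.53 -0.94  1.57  1.29] F(carton) [1.1 0.6 0.7]
carton mm: tcp [   9.6 -171.1   40.7] tip [   9.6 -175.9   45.8] z [-0.001  0.683 -0.73 ] x [0.003 0.73  0.683]
```

Call:
step_arm(
  moves=[
    {"rx": 0, "ry": 0, "rz": 0, "dx": 7.9, "dy": 0, "dz": 9.2, "gripper": -1},
    {"rx": 0, "ry": 0, "rz": 0, "dx": 7.9, "dy": 0, "dz": 9.2, "gripper": -1},
    {"rx": 0, "ry": 0, "rz": 0, "dx": 7.9, "dy": 0, "dz": 9.2, "gripper": -1},
    {"rx": 0, "ry": 0, "rz": 0, "dx": 4.5, "dy": 0, "dz": -3.6, "gripper": -1},
    {"rx": 0, "ry": 0, "rz": 0, "dx": 4.5, "dy": 0, "dz": -3.6, "gripper": -1},
    {"rx": 0, "ry": 0, "rz": 0, "dx": 4.1, "dy": 0, "dz": -1.6, "gripper": -1},
    {"rx": 0, "ry": 0, "rz": 0, "dx": 4.1, "dy": 0, "dz": -1.6, "gripper": -1},
    {"rx": 0, "ry": 0, "rz": 0, "dx": 4.1, "dy": 0, "dz": -1.6, "gripper": -1},
  ],
)

```text
clock: 30.05
tcp_pos: [0.5448, -0.2103, 0.0616]
orientation: [-1.704, -1.841, -0.671]
contact_force: [0.1, -0.5, -2.7]
grip_width: -0.0001
gripper_force: 1.1
```

```bash
python3 ang.py R
```

```text
clk 30.05 q [ 0.19  0.92  0.61  1.62 -0.94  1.54  1.27] F(carton) [ 0.  -0.5 -2.7]
carton mm: tcp [   9.6 -131.1   61.6] tip [   9.5 -135.9   66.7] z [ 0.004  0.682 -0.732] x [0.004 0.732 0.682]
top R -0.045 []
top R 0 []
top R 0.045 [2, 4, 6, 8, 10, 12, 14, 16, 18, 20, 22, 24, 26, 28]
scene R -0.045 [4, 6, 8, 10, 12, 14, 16, 18, 20, 22, 24, 26, 28, 30, 32, 34, 38, 40]
scene R 0 []
scene R 0.045 [22, 24, 26, 28, 30]
```

Call:
step_arm(
  moves=[
    {"rx": 0, "ry": 0, "rz": 0, "dx": 4.7, "dy": 0, "dz": 0.1, "gripper": -1},
    {"rx": 0, "ry": 0, "rz": 0, "dx": 4.7, "dy": 0, "dz": 0.1, "gripper": -1},
    {"rx": 0, "ry": 0, "rz": 0, "dx": 4.7, "dy": 0, "dz": 0.1, "gripper": -1},
    {"rx": 0, "ry": 0, "rz": 0, "dx": 4, "dy": 0, "dz": -0.3, "gripper": -1},
    {"rx": 0, "ry": 0, "rz": 0, "dx": 4, "dy": 0, "dz": -0.3, "gripper": -1},
    {"rx": 0, "ry": 0, "rz": 0, "dx": 3.9, "dy": 0, "dz": 0.1, "gripper": -1},
    {"rx": 0, "ry": 0, "rz": 0, "dx": 4.3, "dy": 0, "dz": 0.6, "gripper": -1},
    {"rx": 0, "ry": 0, "rz": 0, "dx": 4.3, "dy": 0, "dz": 0.6, "gripper": -1},
    {"rx": 0, "ry": 0, "rz": 0, "dx": 4.1, "dy": 0, "dz": 1.3, "gripper": -1},
    {"rx": 0, "ry": 0, "rz": 0, "dx": 4.1, "dy": 0, "dz": 1.3, "gripper": -1},
    {"rx": 0, "ry": 0, "rz": 0, "dx": 3.8, "dy": 0, "dz": 2.1, "gripper": -1},
    {"rx": 0, "ry": 0, "rz": 0, "dx": 3.8, "dy": 0, "dz": 2.1, "gripper": -1},
    {"rx": 0, "ry": 0, "rz": 0, "dx": 0, "dy": 0, "dz": 0, "gripper": -1},
  ],
)

```text
clock: 31.78
tcp_pos: [0.5416, -0.1676, 0.0905]
orientation: [-1.703, -1.841, -0.672]
contact_force: [0.0, -1.3, -0.0]
grip_width: 0.0001
gripper_force: 0.2
```

```bash
python3 ang.py R; python3 far.py
```

```text
clk 31.77 q [ 0.12  0.84  0.62  1.69 -0.94  1.52  1.24] F(carton) [-0.1 -1.3 -0. ]
carton mm: tcp [  9.9 -88.4  90.5] tip [  9.9 -93.1  95.6] z [ 0.004  0.682 -0.731] x [0.004 0.731 0.682]
top R -0.045 []
top R 0 []
top R 0.045 [80]
scene R -0.045 []
scene R 0 []
scene R 0.045 [78]
clk 31.88 q [ 0.12  0.84  0.62  1.69 -0.94  1.52  1.24] F(carton) [ 0.   0.1 -0.3]
carton mm: tcp [ 10.  -88.5  90.5] tip [ 10.  -93.2  95.6] z [ 0.004  0.683 -0.731] x [0.004 0.731 0.683]
-0.08 near -80.0 far 62.4
-0.07 near -80.0 far 61.6
-0.055 near -80.0 far 61.9
-0.045 near -80.0 far 62.1
0.06 near -62.1 far 61.6
0.07 near -62.1 far 62.1
```

Call:
step_arm(
  moves=[
    {"rx": 0, "ry": 0, "rz": 0, "dx": 1.8, "dy": 0, "dz": 1.6, "gripper": -1},
    {"rx": 0, "ry": 0, "rz": 0, "dx": 1.8, "dy": 0, "dz": 1.6, "gripper": -1},
    {"rx": 0, "ry": 0, "rz": 0, "dx": 1.1, "dy": 0, "dz": 1, "gripper": -1},
    {"rx": 0, "ry": 0, "rz": 0, "dx": 0.5, "dy": 0, "dz": 0.5, "gripper": -1},
  ],
)

```text
clock: 32.42
tcp_pos: [0.5412, -0.1614, 0.0904]
orientation: [-1.705, -1.842, -0.671]
contact_force: [0.7, -2.3, 2.0]
grip_width: 0.0
gripper_force: 1.2
```

Call:
step_arm(
  moves=[
    {"rx": 0, "ry": 0, "rz": 0, "dx": 0.5, "dy": 0, "dz": 0.4, "gripper": -1},
  ],
)

```text
clock: 32.55
tcp_pos: [0.5411, -0.1608, 0.0903]
orientation: [-1.705, -1.842, -0.671]
contact_force: [0.6, -3.8, 2.3]
grip_width: -0.0002
gripper_force: 2.1
```

Call:
step_arm(
  moves=[
    {"rx": 0, "ry": 0, "rz": 0, "dx": 0.5, "dy": 0, "dz": 0.4, "gripper": -1},
  ],
)

```text
clock: 32.67
tcp_pos: [0.5411, -0.1608, 0.0903]
orientation: [-1.706, -1.842, -0.671]
contact_force: [1.3, -5.2, 3.1]
grip_width: -0.0003
gripper_force: 2.7
```

Call:
step_arm(
  moves=[
    {"rx": 0, "ry": 0, "rz": 0, "dx": 0.5, "dy": 0, "dz": 0.3, "gripper": -1},
    {"rx": 0, "ry": 0, "rz": 0, "dx": 0, "dy": 0, "dz": 0, "gripper": -1},
  ],
)

```text
clock: 32.92
tcp_pos: [0.5411, -0.1608, 0.0903]
orientation: [-1.707, -1.843, -0.67]
contact_force: [0.2, -4.7, 2.2]
grip_width: -0.0002
gripper_force: 2.9
```

Call:
step_arm(
  moves=[
    {"rx": 0, "ry": 0, "rz": 0, "dx": 0.4, "dy": 0, "dz": 0.3, "gripper": -1},
    {"rx": 0, "ry": 0, "rz": 0, "dx": 0, "dy": 0, "dz": 0, "gripper": -1},
  ],
)

```text
clock: 33.17
tcp_pos: [0.5411, -0.1608, 0.0903]
orientation: [-1.708, -1.843, -0.67]
contact_force: [1.1, -7.6, 1.9]
grip_width: 0.0001
gripper_force: 3.5
```

Call:
step_arm(
  moves=[
    {"rx": 0, "ry": 0, "rz": 0, "dx": 0.5, "dy": 0, "dz": 0.4, "gripper": -1},
    {"rx": 0, "ry": 0, "rz": 0, "dx": 0, "dy": 0, "dz": 0, "gripper": -1},
  ],
)

```text
clock: 33.42
tcp_pos: [0.5411, -0.1608, 0.0903]
orientation: [-1.709, -1.843, -0.67]
contact_force: [0.3, -8.3, 2.3]
grip_width: -0.0002
gripper_force: 4.2
```

Call:
step_arm(
  moves=[
    {"rx": 0, "ry": 0, "rz": 0, "dx": 0.4, "dy": 0, "dz": 0.3, "gripper": -1},
    {"rx": 0, "ry": 0, "rz": 0, "dx": 0, "dy": 0, "dz": 0, "gripper": -1},
  ],
)

```text
clock: 33.67
tcp_pos: [0.5411, -0.1608, 0.0903]
orientation: [-1.71, -1.844, -0.669]
contact_force: [1.1, -9.0, 1.4]
grip_width: -0.0001
gripper_force: 4.7
```

Call:
step_arm(
  moves=[
    {"rx": 0, "ry": 0, "rz": 0, "dx": 0.4, "dy": 0, "dz": 0.3, "gripper": -1},
    {"rx": 0, "ry": 0, "rz": 0, "dx": 0, "dy": 0, "dz": 0, "gripper": -1},
    {"rx": 0, "ry": 0, "rz": 0, "dx": 0, "dy": 0, "dz": 0, "gripper": -1},
  ],
)

```text
clock: 34.05
tcp_pos: [0.5411, -0.1607, 0.0903]
orientation: [-1.711, -1.844, -0.669]
contact_force: [0.9, -10.1, 1.5]
grip_width: -0.0002
gripper_force: 5.3
```

Call:
step_arm(
  moves=[
    {"rx": 0, "ry": 0, "rz": 0, "dx": 0, "dy": 0, "dz": 0, "gripper": -1},
    {"rx": 0, "ry": 0, "rz": 0, "dx": 0, "dy": 0, "dz": 0, "gripper": -1},
    {"rx": 0, "ry": 0, "rz": 0, "dx": 0, "dy": 0, "dz": 0, "gripper": -1},
    {"rx": 0, "ry": 0, "rz": 0, "dx": 0, "dy": 0, "dz": 0, "gripper": -1},
    {"rx": 0, "ry": 0, "rz": 0, "dx": 0, "dy": 0, "dz": 0, "gripper": -1},
  ],
)

```text
clock: 34.67
tcp_pos: [0.5411, -0.1607, 0.0903]
orientation: [-1.711, -1.844, -0.669]
contact_force: [1.1, -10.6, 1.0]
grip_width: 0.0
gripper_force: 5.3
```

Call:
step_arm(
  moves=[
    {"rx": 0, "ry": 0, "rz": 0, "dx": 0, "dy": 0, "dz": 0, "gripper": -1},
    {"rx": 0, "ry": 0, "rz": 0, "dx": 0, "dy": 0, "dz": 0, "gripper": -1},
    {"rx": 0, "ry": 0, "rz": 0, "dx": 0, "dy": 0, "dz": 0, "gripper": -1},
    {"rx": 0, "ry": 0, "rz": 0, "dx": 0, "dy": 0, "dz": 0, "gripper": -1},
    {"rx": 0, "ry": 0, "rz": 0, "dx": 0, "dy": 0, "dz": 0, "gripper": -1},
  ],
)

```text
clock: 35.3
tcp_pos: [0.5411, -0.1607, 0.0903]
orientation: [-1.711, -1.844, -0.669]
contact_force: [0.9, -11.0, 2.1]
grip_width: -0.0002
gripper_force: 5.3
```

Call:
step_arm(
  moves=[
    {"rx": 0, "ry": 0, "rz": 0, "dx": -7.3, "dy": 0, "dz": -6.8, "gripper": -1},
    {"rx": 0, "ry": 0, "rz": 0, "dx": -20, "dy": 0, "dz": -19, "gripper": -1},
    {"rx": 0, "ry": 0, "rz": 0, "dx": 26, "dy": 0, "dz": -27, "gripper": -1},
    {"rx": 0, "ry": 0, "rz": 0, "dx": 26, "dy": 0, "dz": -27, "gripper": -1},
    {"rx": 0, "ry": 0, "rz": 0, "dx": 26, "dy": 0, "dz": -27, "gripper": -1},
    {"rx": 0, "ry": 0, "rz": 0, "dx": 26, "dy": 0, "dz": -27, "gripper": -1},
    {"rx": 0, "ry": 0, "rz": 0, "dx": -24, "dy": 0, "dz": -23, "gripper": -1},
    {"rx": 0, "ry": 0, "rz": 0, "dx": -24, "dy": 0, "dz": -23, "gripper": -1},
    {"rx": 0, "ry": 0, "rz": 0, "dx": -24, "dy": 0, "dz": -23, "gripper": -1},
    {"rx": 0, "ry": 0, "rz": 0, "dx": 0, "dy": 0, "dz": 0, "gripper": -1},
  ],
)

```text
clock: 36.55
tcp_pos: [0.5501, -0.2938, 0.2412]
orientation: [-1.707, -1.838, -0.67]
contact_force: [0.4, 1.0, -1.1]
grip_width: 0.0002
gripper_force: 0.0
```

```bash
python3 far.py
python3 - <<'E'
from h import *
a=cv2.resize(r.grab_frame("scene")[135:245,165:305],(400,314),interpolation=2); b=cv2.resize(r.grab_frame("top")[135:240,215:345],(390,314),interpolation=2)
cv2.imwrite("pics/end.png",cv2.hconcat([a,b]))
E
```

```text
clk 36.55 q [ 0.28  0.8   0.69  1.37 -0.84  1.84  1.12] F(carton) [ 0.5  0.9 -1.1]
carton mm: tcp [   7.9 -214.8  241.2] tip [   7.8 -219.6  246.3] z [ 0.005  0.682 -0.731] x [0.008 0.731 0.682]
-0.08 near -57.5 far 62.6
-0.07 near -57.5 far 61.9
-0.055 near -57.1 far 62.1
-0.045 near -61.3 far 62.4
0.06 near -62.5 far 61.9
0.07 near -62.3 far 62.1
```

View pics/end.png

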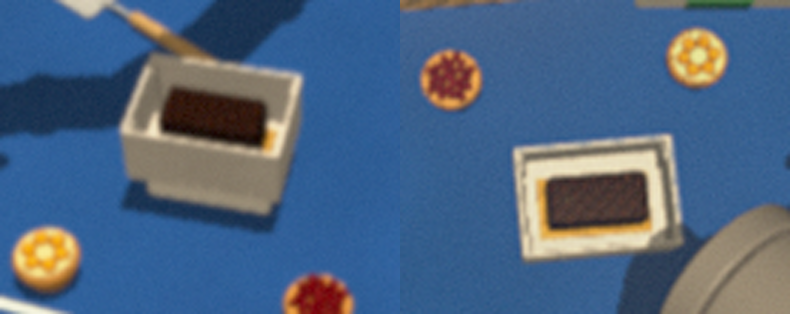

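The picture shows all four walls upright, forming a closed rectangle in the top crop from (515,150) to (683,245). The cake is centred, and the tarts and spatula have not moved. The robot is clear, so I'll hand in.

```bash
python3 -c "
from bench import r
print(r.hand_in())"
```

```text
the job is handed in; nothing more can be done
None
```

The carton is erected and handed in at about 36.5 s: the far wall was raised first and stands square, then the left and right ends were folded up in turn and each pressed home at about 10 N for over a second; the last picture shows the cake still centred and the tarts and spatula in place, and nothing went near the other things.

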